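# Screw a power module down in its clamp fixture

## Task

Set the blue power module into the nest of the fixture, single well towards the front, and swing the red-handled toggle clamp over onto it. With the clamp holding, put every wing screw that is in the stand down a well of its own, feel it drop into the threaded insert at the bottom and turn it clockwise fully home to its stop, upright and without forcing it; then swing the clamp back open. Leave the other things on the bench alone.

Things in the scene. Friction and masses are not known exactly. Their poses are not given: they have to be found in the camera images.
- fixture: Grey fixture base, fixed on the bench, 136 x 196 x 24 mm, origin at the centre of its underside; x from its front (robot side) to the clamp at its back, y left, z up. Six 12 mm locating posts with coned tips stand 20 mm above its top round the module's place (about 1.2 mm play each side).
- nest (a point): Where the middle of the module's underside belongs: centre of the top of the base, 24 mm above the bench; the module's axes there agree with the fixture's.
- insert_1 (a point): Centre of the top of a brass threaded insert, 24 mm above the bench, 55 mm left (+y) of the nest. Hole 13 mm dia. with two entry slots along the fixture's +y and -y, for the lugs (7 degrees of play each way). Lugs off the slots stand on the insert: screw origin 19 mm above the bench. Lugs in the slots: the screw drops to 6 mm.
- insert_2 (a point): Like insert_1, 55 mm right (-y) of the nest. Thread of all inserts: once dropped into the slots, a screw turned clockwise (from above) runs its lugs under the brass and is drawn down 4 mm in 78 degrees, to a hard stop with its origin 2 mm above the bench. Vertical play about 2 mm. Anticlockwise it is blocked at once.
- insert_3 (a point): Like insert_1, 36 mm in front (-x) of the nest.
- clamp (a joint): Toggle clamp angle (axis along the fixture's y): 0 = leaning back open, 1.60 rad = pad down on the seated module (1.66 at most, without a module). It weighs 0.25 kg and falls by itself to either side of its centre, which lies near 0.8 rad.
- clamp_hinge (a point): Pivot of the clamp, 88 mm behind the nest centre and 92 mm above the bench.
- clamp_handle (a point): Middle of the clamp's red crossbar (16 mm dia., 48 mm long, along the fixture's y), 80 mm from the pivot: open, 70 mm behind and 38 mm above it; closed, 40 mm in front and 69 mm above. It can be pinched from above and led round the arc with the gripper upright, the bar turning between the fingers.
- module: Blue power module, loose, about 0.6 kg, 110 x 160 x 50 mm, origin at the centre of its underside; x from front to back, y left, z up. 28 mm wells run right through at (0, 55), (0, -55) and (-36, 0) mm; white dashes beside each show the slot direction (y). Black carrying rib on top at x = 2 mm: 12 mm thick in x, 60 long in y, 17 high. Clamp pad lands at x = 38.
- module_front_well (a point): Centre of the mouth of the module's single front well, 50 mm above its underside.
- screw_1: Loose 113 mm wing screw, 80 g, hanging in the stand (2 or 3 of the 3 are present). Origin: lower tip, z up. 10 mm shaft, tip tapered over 4 mm. Lugs: a bar 22 mm along x, 5 mm wide, z 5 to 10 mm. Collar 25 mm dia., z 60 to 73. Flange 34 mm dia., z 73.5 to 80. Orange wing on top, 36 mm along x, 12 mm thick (y), z 79 to 113, in line with the lugs. Half-turn symmetric.
- screw_2: As screw_1.
- screw_3: As screw_1.
- screw_stand: White stand, fixed, 130 x 130 mm, 90 mm high, origin at the centre of its underside. The screws hang by their flanges in 28 mm holes of its top plate (12 mm thick), at (-34, +36), (-34, -36) and (34, 0) mm; lift them straight up by 80 mm.
- multimeter: Dark hand multimeter lying at the back right, 152 x 78 x 43 mm, leave alone.
- masking_roll: Cream roll of tape, 68 mm dia., 19 mm high, right, leave alone.
- flux_cleaner: Pink bottle, 53 mm dia., 94 mm high, back right, leave alone.
There are look-alikes about, which are no part of the job. What is shaped like the screw_3 but purple is not meant.

How it is judged (in metres and radians):
On the way, in this order (a step that is already met when the one before it is completed fails the run):
1. the module sits fully down in the nest, right way round (horizontal distance between module and nest below 0.004 m and z of module in the frame of fixture below 0.0265 m and horizontal distance between module_front_well and insert_3 below 0.006 m and angle between module's own z axis and vertical below 0.04 rad), for 0.2 s.
2. the clamp is over centre and down on the seated module (all of step 1 and value of joint clamp above 1.5 rad), for 0.3 s.
3. with the clamp still down, every screw present is threaded home in a well of its own (all of step 2 and ((horizontal distance between screw_1 and insert_1 below 0.004 m and z of screw_1 in the frame of fixture below 0.0042 m and angle between screw_1's own z axis and vertical below 0.09 rad and angle between the x axis of screw_1 and the y axis of fixture, either way round above 1 rad) or (horizontal distance between screw_1 and insert_2 below 0.004 m and z of screw_1 in the frame of fixture below 0.0042 m and angle between screw_1's own z axis and vertical below 0.09 rad and angle between the x axis of screw_1 and the y axis of fixture, either way round above 1 rad) or (horizontal distance between screw_1 and insert_3 below 0.004 m and z of screw_1 in the frame of fixture below 0.0042 m and angle between screw_1's own z axis and vertical below 0.09 rad and angle between the x axis of screw_1 and the y axis of fixture, either way round above 1 rad)) and ((horizontal distance between screw_2 and insert_1 below 0.004 m and z of screw_2 in the frame of fixture below 0.0042 m and angle between screw_2's own z axis and vertical below 0.09 rad and angle between the x axis of screw_2 and the y axis of fixture, either way round above 1 rad) or (horizontal distance between screw_2 and insert_2 below 0.004 m and z of screw_2 in the frame of fixture below 0.0042 m and angle between screw_2's own z axis and vertical below 0.09 rad and angle between the x axis of screw_2 and the y axis of fixture, either way round above 1 rad) or (horizontal distance between screw_2 and insert_3 below 0.004 m and z of screw_2 in the frame of fixture below 0.0042 m and angle between screw_2's own z axis and vertical below 0.09 rad and angle between the x axis of screw_2 and the y axis of fixture, either way round above 1 rad)) and ((horizontal distance between screw_3 and insert_1 below 0.004 m and z of screw_3 in the frame of fixture below 0.0042 m and angle between screw_3's own z axis and vertical below 0.09 rad and angle between the x axis of screw_3 and the y axis of fixture, either way round above 1 rad) or (horizontal distance between screw_3 and insert_2 below 0.004 m and z of screw_3 in the frame of fixture below 0.0042 m and angle between screw_3's own z axis and vertical below 0.09 rad and angle between the x axis of screw_3 and the y axis of fixture, either way round above 1 rad) or (horizontal distance between screw_3 and insert_3 below 0.004 m and z of screw_3 in the frame of fixture below 0.0042 m and angle between screw_3's own z axis and vertical below 0.09 rad and angle between the x axis of screw_3 and the y axis of fixture, either way round above 1 rad))), for 0.2 s.
4. the clamp is swung back open (value of joint clamp below 0.25 rad), for 0.2 s.
At the end, for the whole second after the job is handed in: Module seated (within 4 mm, on the base within 2.5 mm, right way round); every screw present upright in a well (within 4 mm and 5 degrees), turned clockwise by at least 57 of its 78 degrees and drawn down to within about 2 mm of the stop; clamp open below 0.25 rad; all at rest (all of step 1 and ((horizontal distance between screw_1 and insert_1 below 0.004 m and z of screw_1 in the frame of fixture below 0.0042 m and angle between screw_1's own z axis and vertical below 0.09 rad and angle between the x axis of screw_1 and the y axis of fixture, either way round above 1 rad) or (horizontal distance between screw_1 and insert_2 below 0.004 m and z of screw_1 in the frame of fixture below 0.0042 m and angle between screw_1's own z axis and vertical below 0.09 rad and angle between the x axis of screw_1 and the y axis of fixture, either way round above 1 rad) or (horizontal distance between screw_1 and insert_3 below 0.004 m and z of screw_1 in the frame of fixture below 0.0042 m and angle between screw_1's own z axis and vertical below 0.09 rad and angle between the x axis of screw_1 and the y axis of fixture, either way round above 1 rad)) and ((horizontal distance between screw_2 and insert_1 below 0.004 m and z of screw_2 in the frame of fixture below 0.0042 m and angle between screw_2's own z axis and vertical below 0.09 rad and angle between the x axis of screw_2 and the y axis of fixture, either way round above 1 rad) or (horizontal distance between screw_2 and insert_2 below 0.004 m and z of screw_2 in the frame of fixture below 0.0042 m and angle between screw_2's own z axis and vertical below 0.09 rad and angle between the x axis of screw_2 and the y axis of fixture, either way round above 1 rad) or (horizontal distance between screw_2 and insert_3 below 0.004 m and z of screw_2 in the frame of fixture below 0.0042 m and angle between screw_2's own z axis and vertical below 0.09 rad and angle between the x axis of screw_2 and the y axis of fixture, either way round above 1 rad)) and ((horizontal distance between screw_3 and insert_1 below 0.004 m and z of screw_3 in the frame of fixture below 0.0042 m and angle between screw_3's own z axis and vertical below 0.09 rad and angle between the x axis of screw_3 and the y axis of fixture, either way round above 1 rad) or (horizontal distance between screw_3 and insert_2 below 0.004 m and z of screw_3 in the frame of fixture below 0.0042 m and angle between screw_3's own z axis and vertical below 0.09 rad and angle between the x axis of screw_3 and the y axis of fixture, either way round above 1 rad) or (horizontal distance between screw_3 and insert_3 below 0.004 m and z of screw_3 in the frame of fixture below 0.0042 m and angle between screw_3's own z axis and vertical below 0.09 rad and angle between the x axis of screw_3 and the y axis of fixture, either way round above 1 rad)) and value of joint clamp below 0.25 rad and linear speed of each of module, screw_1, screw_2, screw_3 below 0.02 m/s); the robot touches nothing.
It fails at once if a screw forced: more than 120 N between it and the fixture (contact force between any of screw_1, screw_2, screw_3 and fixture above 120 N).
It fails at once if a bystander pushed more than 4 cm (distance of any of multimeter, masking_roll, flux_cleaner from where it was at the start of the episode above 0.04 m).
Of screw_1, screw_2, screw_3 only 2 to 3 are there at a start; the rules pass over those that are not, and their reading is None.
At some moment in a run one of module may be knocked a few centimetres aside while the robot is not near it.
It also fails if it takes over 208 s, if anything falls off the work surface, if the arm or the gripper's body presses on something with over 40 N, if the wrist force passes 120 N, or if a joint passes its speed limit or range.

## Robot

A 7-joint arm with a two-finger parallel gripper is mounted at the origin on a cart in front of the work surface, level with it; the furniture and walls round the work are solid. World frame = base frame: x ahead of the robot, y to its left, z up, the work surface at z = 0. Lengths are in m, angles in degrees, forces in N, time in s.
With the tool pointing down it reaches from about 0.425 to 0.825 m from the base axis. Payload 3.6 kg.
Tool frame: the origin (TCP) lies at the very end of the fingers, on their centre line; the grasp point (between the pads) lies 19 mm behind it; z points along the fingers, y is the line along which they close (so a half turn about z gives the same grasp; the last joint's range is limited). The gripper opens to 93 mm and grips with 3 to 60 N. Pads are 15 mm wide; open, the fingers measure 128 mm over their backs; the gripper's body (75 mm by 188 mm) begins 65 mm behind the grasp point.
Start: joints at [-69.127, 35.231, -0.722, 81.555, 0.464, 63.22, -2.315], TCP at [0.248, 0.601, 0.219] pointing down, gripper open.
Joint ranges: [-178.69, 178.69], [-17.37, 117.87], [-77.05, 75.6], [15.02, 138.74], [-78.02, 258.01], [0.78, 113.62], [-162.83, 162.83]. Speed limits (degrees/s): [159.86, 159.86, 180, 180, 180, 180, 180].

## Interface

Orientations are given as a 3x3 rotation matrix whose columns are the frame's x, y, z axes.
In Python, from station import arm gives the robot as it stands.
- The arm moves only by the shell command python3 -m pendant 'ROWS'. ROWS is JSON, a list of rows, each a list of 3 entries, a list of its own where there are three numbers: the finger opening in cm, from 0 to 9.3, then the shift along the tool's x, y, z in cm, then the turn, a rotation vector about the tool's x, y, z in rad. In form: [[claw, [x, y, z], [ax, ay, az]], ...]. A call has 1 to 10 rows; each row shifts and turns the commanded pose from where the row before left it, along the tool's axes as they then stand; what a row does not reach is not made up. A row lasts 1/12 s, in which the tool goes at most 41.7 mm and 7.16 degrees, less where a joint would pass 70% of its speed; a pose out of reach is approached as far as the arm can. A call with a gripper value outside its range is refused whole. The fingers move at their own pace and stop on an object; the grip force is fixed at half the most. Time passes only in rows, so rows that do not move let the fingers close. It gives the time, the measured TCP pose, the force, the opening and the grip force at its end, in the units of the state.
- arm.sense(): the state, without advancing time (a new reading comes with each control period).
- arm.read_camera(name): name is "scene" or "top" or "wrist"; returns the picture (384x512x3 uint8, blue, green, red); there is no depth.
- arm.calibration(name): a dict with "fx", "fy", "cx", "cy" (pixels), "position" and "orientation" of the camera in the world. Camera axes: x right, y down, z forward; pixel columns grow to the right and rows downward; lengths in m; the calibration is good to about 2 mm. A picture is of the moment at which its call begins: read the wrist's pose just before it. calibration takes no time and is no camera call; for the wrist camera it gives the pose at the moment of the call.
- arm.sign_off(): hands the job in; it is judged then, once.
The state is a dict: "clock": time; "joints": joint angles; "qd": joint speeds; "joint_torque": joint torques, N m; "ee_pos": TCP position; "eef_rot": TCP orientation; "wrist_force": force on the tool from outside, world axes, zero at the start; "ft_torque": the same for the moment, N m; "grip_width": finger opening in m; "grip_force": force on a finger pad.
Only numpy, scipy, OpenCV 4.12 (cv2) and the standard library are available. Lean on these libraries where they do the work, as an engineer would, in place of code of your own. Each camera call takes 0.05 s, during which the arm holds its last target. There are 200 camera calls.

## Working session

There is one attempt and no reset: what is moved stays moved. The work goes in short steps, Python scripts to look and compute and a shell command to move; the robot and the scene stay as the last step left them, time stands still between calls to the robot, and variables do not carry over. Pictures are saved under pics/ and viewed, at most 15 in all, crops included, and the job is handed in when it is done.

```bash
ls; mkdir -p pics
python3 - <<'E'
from station import arm
import cv2,numpy as np
s=arm.sense(); print(s)
for n in("scene","top"):
    cv2.imwrite(f"pics/{n}0.png",arm.read_camera(n)); c=arm.calibration(n); print(n,c)
print(arm.calibration("wrist"))
E
```

```text
pics
{'clock': 0.0, 'joints': array([-69.12788762,  35.28764126,  -0.72385568,  81.63952786,
         0.46515835,  63.21942328,  -2.31515974]), 'qd': array([-0.02096204,  0.02306625,  0.01133193, -0.04345922,  0.04269516,
        0.06236192, -0.01176224]), 'joint_torque': array([-1.66212635e-05, -4.58942449e+01,  2.09030779e-01, -1.65736735e+01,
       -6.11515786e-02,  2.06316181e-02,  2.43047143e-04]), 'ee_pos': array([0.24728534, 0.60027863, 0.21750973]), 'eef_rot': array([[-9.24640678e-01,  3.80839567e-01, -9.16432012e-04],
       [ 3.80840668e-01,  9.24637732e-01, -2.33464410e-03],
       [-4.17572329e-05, -2.50772149e-03, -9.99996855e-01]]), 'wrist_force': array([-0.73143731,  0.69057096, -0.82278975]), 'ft_torque': array([ 0.03567809,  0.02718322, -0.03068   ]), 'grip_force': 0.0, 'grip_width': 0.09300155235885879}
scene {'fx': 383.661030328508, 'fy': 383.661030328508, 'cx': 257.3635356219656, 'cy': 195.12247195109683, 'position': array([ 0.02957828, -0.53346059,  0.92237398]), 'orientation': array([[ 0.59118346, -0.63714817,  0.49451423],
       [-0.80632602, -0.45287357,  0.38045221],
       [-0.018452  , -0.62365674, -0.78148051]])}
top {'fx': 493.89296689837107, 'fy': 493.89296689837107, 'cx': 255.59108948287786, 'cy': 182.68713768999723, 'position': array([ 0.43021835, -0.12995545,  1.66188531]), 'orientation': array([[ 0.02236584, -0.99769741,  0.06402846],
       [-0.99959411, -0.02118604,  0.01904636],
       [-0.01764599, -0.06442846, -0.9977663 ]])}
{'fx': 290.521952159926, 'fy': 290.521952159926, 'cx': 253.38464081657224, 'cy': 192.6053695229625, 'position': array([0.18235543, 0.62803976, 0.38565322]), 'orientation': array([[ 0.38115975,  0.8939977 ,  0.23555328],
       [ 0.92450422, -0.36774263, -0.10028616],
       [-0.00303262,  0.25599505, -0.96667334]])}
```

View pics/scene0.png

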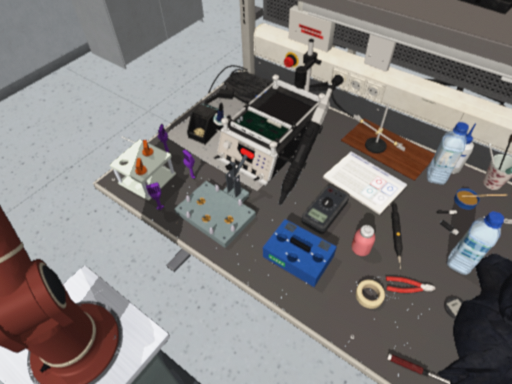

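View pics/top0.png

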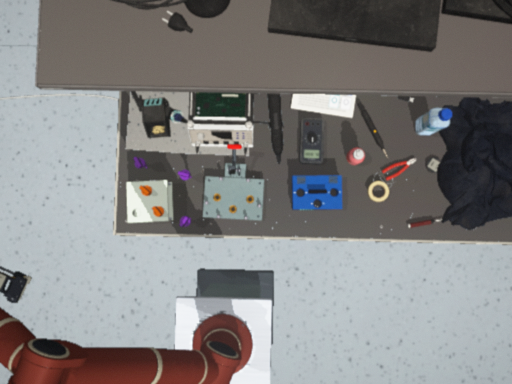

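The top view shows the white stand at (150,201) with orange screws at (146,190) and (158,211). Three purple look-alikes are at (139,162), (184,174) and (185,221). The fixture is at (233,199) with its clamp bar at (235,147), and the blue module is at (317,192). The blue-capped bottles are not candidates.

```bash
cat > h.py <<'E'
from station import arm
import cv2,numpy as np
def ray(c,u,v):
    d=c["orientation"]@np.array([(u-c["cx"])/c["fx"],(v-c["cy"])/c["fy"],1.]); return c["position"],d
def onz(c,u,v,z):
    p,d=ray(c,u,v); return p+d*(z-p[2])/d[2]
def proj(c,P):
    q=c["orientation"].T@(np.asarray(P)-c["position"]); return np.array([c["fx"]*q[0]/q[2]+c["cx"],c["fy"]*q[1]/q[2]+c["cy"]])
def tri(ca,a,cb,b):
    p,d=ray(ca,*a);q,e=ray(cb,*b)
    t=np.linalg.lstsq(np.c_[d,-e],q-p,rcond=None)[0]
    A=p+d*t[0];B=q+e*t[1];return (A+B)/2,np.linalg.norm(A-B)
def blobs(im,lo,hi,amin=8,roi=None):
    h=cv2.cvtColor(im,cv2.COLOR_BGR2HSV);m=cv2.inRange(h,np.array(lo),np.array(hi))
    if roi: z=np.zeros_like(m);z[roi[1]:roi[3],roi[0]:roi[2]]=1;m*=z
    n,l,st,ce=cv2.connectedComponentsWithStats(m)
    return [(st[i,4],ce[i].round(2),cv2.minAreaRect(np.argwhere(l==i)[:,::-1].astype(np.float32))) for i in range(1,n) if st[i,4]>=amin]
E
python3 - <<'E'
from h import *
t=cv2.imread("pics/top0.png");s=cv2.imread("pics/scene0.png");ct=arm.calibration("top");cs=arm.calibration("scene")
a=cv2.resize(t[135:240,120:350],None,fx=3.4,fy=3.4,interpolation=3)
b=cv2.resize(s[120:290,95:345],None,fx=3.1,fy=1.4,interpolation=3)
cv2.imwrite("pics/c1.png",a)
cv2.imwrite("pics/c2.png",cv2.resize(s[110:290,95:345],None,fx=3.1,fy=3.1,interpolation=3))
for nm,im,c in(("top",t,ct),("scene",s,cs)):
    roi=(120,130,350,240) if nm=="top" else (95,110,345,290)
    print(nm)
    for k,lo,hi,am,z in(("orange",(5,160,120),(17,255,255),8,.1),("purple",(125,80,40),(160,255,255),8,.1),("blue",(100,120,60),(125,255,255),100,.05),("red",(0,180,120),(4,255,255),5,.13),("brass",(17,100,100),(30,255,255),4,.024)):
        for A,ce,r in blobs(im,lo,hi,am,roi): print(k,A,ce,np.round(r[1],1),round(r[2],1),onz(c,*ce,z).round(4))
E
```

```text
top
orange 75 [145.55 189.81] [ 8. 10.] 90.0 [0.5003 0.2492 0.1   ]
orange 78 [157.85 210.69] [ 8. 10.] 90.0 [0.435  0.2076 0.1   ]
purple 116 [139.21 162.4 ] [11. 13.] 90.0 [0.5874 0.2727 0.1   ]
purple 112 [184.21 174.44] [11.2 10.7] 63.4 [0.5519 0.1275 0.1   ]
purple 109 [184.61 221.08] [10. 11.] 90.0 [0.4041 0.1215 0.1   ]
blue 1469 [316.37 192.05] [49. 34.] 0.0 [ 0.5073 -0.298   0.05  ]
red 52 [234.25 146.17] [ 4. 12.] 90.0 [ 0.6415 -0.0314  0.13  ]
brass 27 [157.74 130.89] [ 2. 10.] 90.0 [0.7026 0.2338 0.024 ]
brass 34 [216.65 197.06] [6. 6.] 90.0 [0.4847 0.0296 0.024 ]
brass 33 [249.82 199.  ] [6. 6.] 90.0 [ 0.4807 -0.0808  0.024 ]
brass 35 [232.54 208.77] [6. 7.] 0.0 [ 0.4471 -0.0242  0.024 ]
scene
orange 83 [146.54 149.34] [14.8  9. ] 53.1 [0.4981 0.2487 0.1   ]
orange 87 [139.54 167.34] [16.  9.] 90.0 [0.4338 0.2104 0.1   ]
purple 148 [163.1  137.22] [26.5  9.1] 85.6 [0.566  0.2457 0.1   ]
purple 204 [188.48 161.81] [29.9 11.2] 84.8 [0.5335 0.1078 0.1   ]
purple 247 [155.2  193.96] [28.  12.3] 66.8 [0.3895 0.0998 0.1   ]
blue 2433 [298.95 252.74] [64.8 46.1] 30.6 [ 0.49   -0.3096  0.05  ]
red 77 [246.75 152.82] [14.3  5.8] 29.7 [ 0.6397 -0.0298  0.13  ]
brass 36 [200.83 201.  ] [5.7 7.1] 45.0 [0.4827 0.0276 0.024 ]
brass 41 [206.2  218.12] [5.7 7.1] 45.0 [ 0.445  -0.0264  0.024 ]
brass 41 [228.76 219.41] [6. 7.] 90.0 [ 0.4791 -0.082   0.024 ]
```

View pics/c1.png

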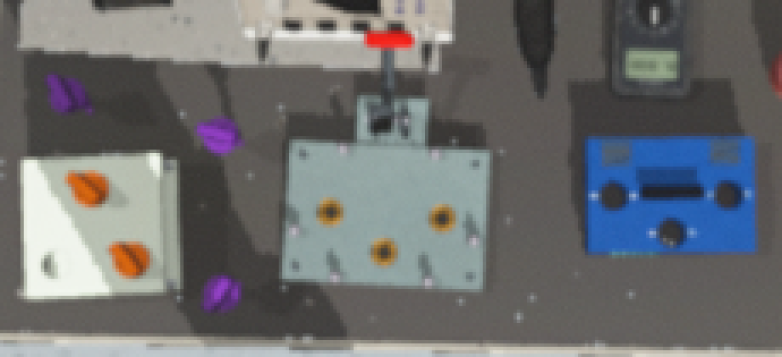

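View pics/c2.png

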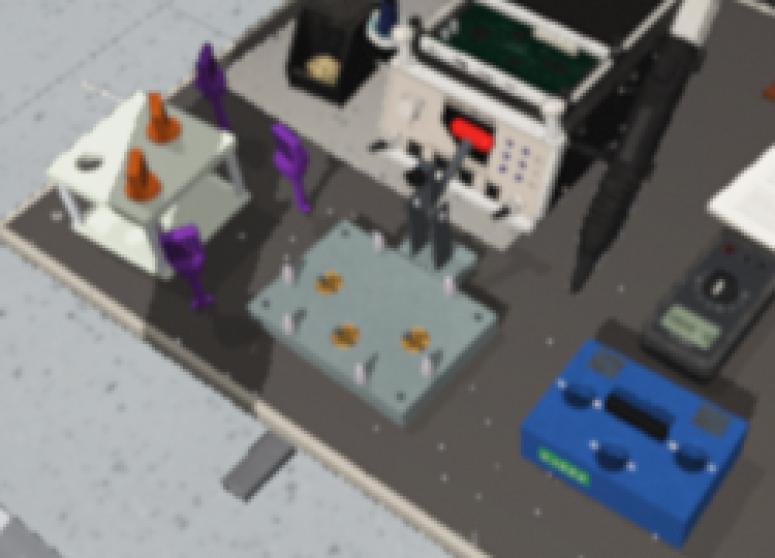

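The second crop confirms the choice. The two orange wing screws, at scene (147,149) and (140,167), are in the stand and its third hole is empty. The purple ones stand outside it. The module's single well already faces the front, at crop-1 (671,232). The fixture's inserts give the right spacing: 110 mm between the side ones, 36 mm to the front one. First move: square the tool and go over the stand.

```bash
python3 -m pendant '[[9.3,[0,0,-0.8],[0,0,0.118]],[9.3,[0,0,-0.8],[0,0,0.118]],[9.3,[0,0,-0.8],[0,0,0.118]],[9.3,[0,0,-0.8],[0,0,0.118]],[9.3,[0,0,-0.8],[0,0,0.118]],[9.3,[0,0,-0.8],[0,0,0.118]],[9.3,[0,0,-0.8],[0,0,0.118]],[9.3,[0,0,-0.8],[0,0,0.118]],[9.3,[0,0,-0.8],[0,0,0.118]],[9.3,[0,0,0],[0,0,0.118]]]'; python3 -m pendant '[[9.3,[-3.3,2.2,0],[0,0,0]],[9.3,[-3.3,2.2,0],[0,0,0]],[9.3,[-3.3,2.2,0],[0,0,0]],[9.3,[-3.3,2.2,0],[0,0,0]],[9.3,[-3.3,2.2,0],[0,0,0]],[9.3,[-3.3,2.2,0],[0,0,0]],[9.3,[-3.3,2.2,0],[0,0,0]],[9.3,[-3.3,2.2,0],[0,0,0]],[9.3,[-3.3,2.2,0],[0,0,0]],[9.3,[-3.3,2.2,0],[0,0,0]]]'; python3 -m pendant '[[9.3,[0,0,0],[0,0,0]],[9.3,[0,0,0],[0,0,0]],[9.3,[0,0,0],[0,0,0]]]'
python3 - <<'E'
from h import *
s=arm.sense();print(s["ee_pos"],s["eef_rot"].round(4).tolist(),s["joints"].round(1))
np.save("w1.npy",arm.calibration("wrist"),allow_pickle=True);cv2.imwrite("pics/w1.png",arm.read_camera("wrist"))
E
```

```text
clock: 0.93
ee_pos: [0.2477, 0.6015, 0.2919]
eef_rot: [[0.006, 1.0, 0.001], [1.0, -0.006, 0.002], [0.002, 0.001, -1.0]]
wrist_force: [-0.1, -0.0, -0.1]
grip_width: 0.093
grip_force: 0.0
clock: 1.77
ee_pos: [0.468, 0.2692, 0.2904]
eef_rot: [[-0.0, 1.0, -0.001], [1.0, 0.0, -0.0], [-0.0, -0.001, -1.0]]
wrist_force: [1.1, 0.4, 0.2]
grip_width: 0.0928
grip_force: 0.0
clock: 2.02
ee_pos: [0.467, 0.2715, 0.2902]
eef_rot: [[-0.0, 1.0, -0.001], [1.0, 0.0, 0.0], [0.0, -0.001, -1.0]]
wrist_force: [0.2, 0.6, -0.4]
grip_width: 0.093
grip_force: 0.0
[0.46699367 0.27152304 0.29022481] [[-0.0003, 1.0, -0.0014], [1.0, 0.0003, 0.0004], [0.0004, -0.0014, -1.0]] [-47.   22.6  21.4  93.9  -8.9  65.3 -23.3]
```

```bash
python3 -m pendant '[[9.3,[-3.8,0.5,0],[0,0,0]],[9.3,[-3.8,0.5,0],[0,0,0]],[9.3,[-3.8,0.5,0],[0,0,0]],[9.3,[-3.8,0.5,0],[0,0,0]],[9.3,[-3.8,0.5,0],[0,0,0]],[9.3,[-3.8,0.5,0],[0,0,0]],[9.3,[-2.8,0,0],[0,0,0]],[9.3,[0,0,0],[0,0,0]],[9.3,[0,0,0],[0,0,0]],[9.3,[0,0,0],[0,0,0]]]'
python3 - <<'E'
from h import *
np.save("w2.npy",arm.calibration("wrist"),allow_pickle=True);cv2.imwrite("pics/w2.png",arm.read_camera("wrist"))
E
python3 -m pendant '[[9.3,[-3.8,0.1,1],[0,0,0]],[9.3,[-3.8,0.1,1],[0,0,0]],[9.3,[-3.8,0.1,1],[0,0,0]],[9.3,[-3.8,0.1,1],[0,0,0]],[9.3,[-3.8,0.1,1],[0,0,0]],[9.3,[-3.8,0.1,1],[0,0,0]],[9.3,[-3.8,0.1,1],[0,0,0]],[9.3,[0,0,0],[0,0,0]],[9.3,[0,0,0],[0,0,0]],[9.3,[0,0,0],[0,0,0]]]'
python3 - <<'E'
from h import *
np.save("w3.npy",arm.calibration("wrist"),allow_pickle=True);cv2.imwrite("pics/w3.png",arm.read_camera("wrist"))
s=arm.sense();print(s["ee_pos"],s["eef_rot"].round(4).tolist(),s["joints"].round(1))
a=[cv2.imread(f"pics/w{i}.png") for i in(1,2,3)]
e=np.zeros_like(a[0])
cv2.imwrite("pics/m1.png",cv2.resize(np.vstack([np.hstack(a[:2]),np.hstack([a[2],e])]),(800,600),interpolation=cv2.INTER_AREA))
E
```

```text
clock: 2.9
ee_pos: [0.4975, 0.0176, 0.2904]
eef_rot: [[-0.004, 1.0, -0.001], [1.0, 0.004, 0.001], [0.001, -0.001, -1.0]]
wrist_force: [0.0, 0.0, 0.0]
grip_width: 0.093
grip_force: 0.0
clock: 3.78
ee_pos: [0.5058, -0.2484, 0.2202]
eef_rot: [[-0.004, 1.0, -0.0], [1.0, 0.004, 0.002], [0.002, -0.0, -1.0]]
wrist_force: [0.2, 0.1, -0.6]
grip_width: 0.0927
grip_force: 0.0
[ 0.50599751 -0.24785553  0.22049771] [[-0.0049, 1.0, 0.0003], [1.0, 0.0049, 0.002], [0.002, 0.0003, -1.0]] [  7.   29.1  26.4  96.7 -15.   57.7  38.8]
```

View pics/m1.png

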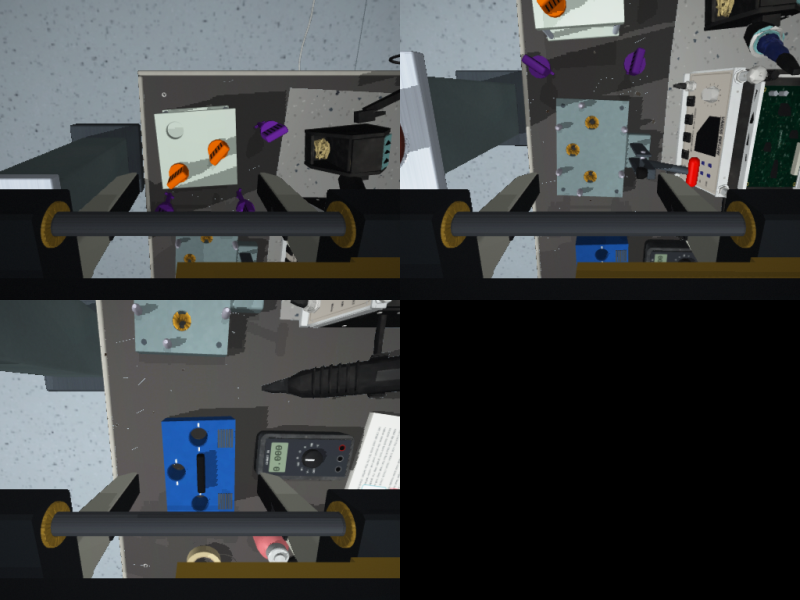

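Run:
```python
from h import *
W=[np.load(f"w{i}.npy",allow_pickle=True).item() for i in(1,2,3)];I=[cv2.imread(f"pics/w{i}.png") for i in(1,2,3)]
c,im=W[1],I[1]
print("brass");B=[]
for A,ce,r in blobs(im,(15,100,80),(30,255,255),30,(190,90,330,250)): p=onz(c,*ce,.024);B.append(p);print(A,ce,np.round(r[1],1),p.round(4))
for A,ce,r in blobs(im,(0,180,100),(4,255,255),30,(300,150,450,250)): print("red",A,ce,r,onz(c,*ce,.13).round(4))
# second view of inserts from w3
for A,ce,r in blobs(I[2],(15,100,80),(30,255,255),30,(150,0,330,120)): print("brass w3",A,onz(W[2],*ce,.024).round(4))
c,im=W[2],I[2]
h=cv2.cvtColor(im,cv2.COLOR_BGR2HSV);m=cv2.inRange(h,np.array((100,120,40)),np.array((125,255,255)));m[:, :190]=0;m[:,320:]=0
cn=max(cv2.findContours(m,0,1)[0],key=cv2.contourArea);ap=cv2.approxPolyDP(cn,5,True)[:,0]
print("module poly",[(tuple(int(v) for v in a),onz(c,*a,.05)[:2].round(4).tolist()) for a in ap])
# holes in blue
f=np.zeros_like(m);cv2.drawContours(f,[cn],-1,255,-1);hole=cv2.morphologyEx(cv2.bitwise_and(f,~m),cv2.MORPH_OPEN,np.ones((3,3)))
n,l,st,ce=cv2.connectedComponentsWithStats(hole)
for i in range(1,n):
    if st[i,4]>60: print("hole",st[i],ce[i].round(1),onz(c,*ce[i],.05).round(4))
# module wells + stand from views
a=cv2.resize(I[0][130:250,180:380],None,fx=4,fy=4,interpolation=3)[:, :600]
c0=W[0]
h=cv2.cvtColor(I[0],cv2.COLOR_BGR2HSV)
for A,ce,r in blobs(I[0],(5,140,60),(17,255,255),60,(190,130,320,250)): print("orange",A,ce,np.round(r[1],1),round(r[2],1),onz(c0,*ce,.11).round(4))
cv2.imwrite("pics/m2.png",cv2.resize(np.vstack([I[0][130:250,190:320]]),None,fx=5,fy=5,interpolation=3))
cv2.imwrite("pics/m3.png",cv2.resize(im[140:270,190:320],None,fx=4.5,fy=4.5,interpolation=3))
```

```text
brass
182 [245.15 156.49] [17.3 15.6] [0.4853 0.0298 0.024 ]
176 [220.74 191.25] [14. 16.] [ 0.4474 -0.0241  0.024 ]
151 [243.06 225.6 ] [14. 16.] [ 0.4816 -0.0805  0.024 ]
red 474 [374.51 219.65] ((374.2675476074219, 219.805419921875), (13.880669593811035, 36.963130950927734), 8.972626686096191) [ 0.643  -0.0311  0.13  ]
brass w3 370 [ 0.4816 -0.08    0.024 ]
module poly [((296, 149), [0.5552, -0.2143]), ((206, 156), [0.4506, -0.2227]), ((214, 270), [0.4554, -0.3704]), ((299, 270), [0.5654, -0.3701])]
hole [244 164  20  14 220] [253.8 170.6] [ 0.5064 -0.2398  0.05  ]
hole [289 170   6  18  66] [292.3 177.4] [ 0.5522 -0.2478  0.05  ]
hole [252 197  10  52 462] [256.8 221.4] [ 0.5104 -0.3034  0.05  ]
hole [221 210  14   8  85] [227.7 213.2] [ 0.4746 -0.2928  0.05  ]
hole [279 249   6  19  90] [281.1 256.5] [ 0.5417 -0.351   0.05  ]
orange 610 [278.2  193.16] [25.6 30.9] 50.2 [0.4978 0.2496 0.11  ]
orange 596 [226.99 223.65] [25.  33.6] 56.3 [0.4333 0.2094 0.11  ]
```

View pics/m2.png

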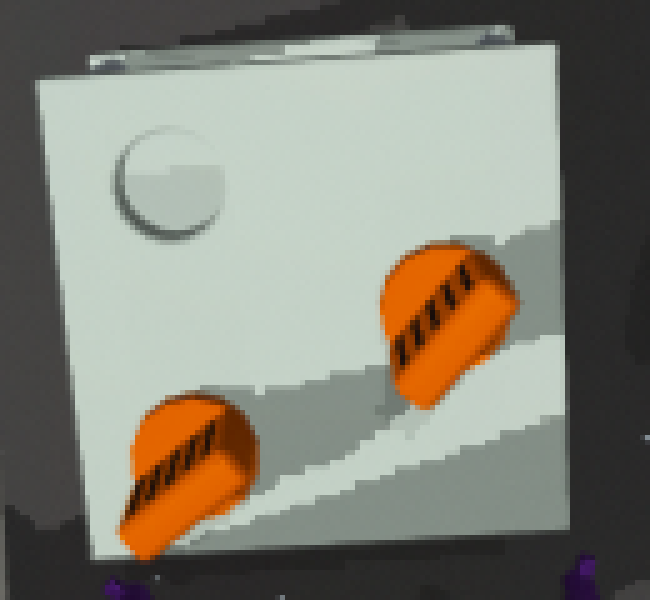

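The crop shows the two orange wings at crop (440,320) and (190,470), both about 45° to the image axes, plus the empty third hole at (168,183). The module's white dashes will pin its wells.

Run:
```python
from h import *
c=np.load("w3.npy",allow_pickle=True).item();im=cv2.imread("pics/w3.png")
P=[]
for A,ce,r in blobs(im,(0,0,150),(179,110,255),2,(200,140,315,268)): print(A,ce,onz(c,*ce,.05).round(4))
t=cv2.imread("pics/top0.png");ct=arm.calibration("top")
for A,ce,r in blobs(t,(0,0,120),(179,140,255),1,(290,172,345,212)): print("top",A,ce,onz(ct,*ce,.05).round(4))
print("rib",[ (A,ce,r,onz(c,*ce,.067).round(4)) for A,ce,r in blobs(im,(0,0,0),(179,255,40),60,(215,155,300,268))])
```

```text
12 [253.5 159.5] [ 0.506  -0.2266  0.05  ]
11 [254.45 190.27] [ 0.5073 -0.2637  0.05  ]
14 [225.07 205.86] [ 0.4716 -0.2835  0.05  ]
10 [226.5 234. ] [ 0.4726 -0.3203  0.05  ]
6 [256.17 247.83] [ 0.5098 -0.339   0.05  ]
top 1 [294. 175.] [ 0.5615 -0.2242  0.05  ]
top 1 [310. 175.] [ 0.5626 -0.2764  0.05  ]
top 1 [315. 175.] [ 0.5629 -0.2927  0.05  ]
top 13 [335.08 177.08] [ 0.5575 -0.3582  0.05  ]
top 3 [340.67 175.33] [ 0.5636 -0.3763  0.05  ]
top 24 [299.75 178.  ] [ 0.5521 -0.2431  0.05  ]
top 18 [331.11 179.67] [ 0.5488 -0.3454  0.05  ]
top 1 [303. 182.] [ 0.5392 -0.2539  0.05  ]
top 3 [339.33 191.33] [ 0.5112 -0.3726  0.05  ]
top 6 [294.5 192.5] [ 0.5043 -0.2268  0.05  ]
top 5 [305.8 192.4] [ 0.5054 -0.2636  0.05  ]
top 2 [328.5 192. ] [ 0.5083 -0.3374  0.05  ]
top 6 [312.  203.5] [ 0.4697 -0.2843  0.05  ]
top 2 [322.5 203. ] [ 0.4721 -0.3184  0.05  ]
top 32 [331.84 208.12] [ 0.4561 -0.3489  0.05  ]
top 2 [317.5 207. ] [ 0.4587 -0.3024  0.05  ]
top 22 [304.5 209. ] [ 0.4513 -0.2602  0.05  ]
rib [(np.int32(456), array([256.83, 221.04]), ((256.5, 221.5), (49.0, 9.0), 90.0), array([ 0.5102, -0.2967,  0.067 ]))]
```

View pics/m3.png

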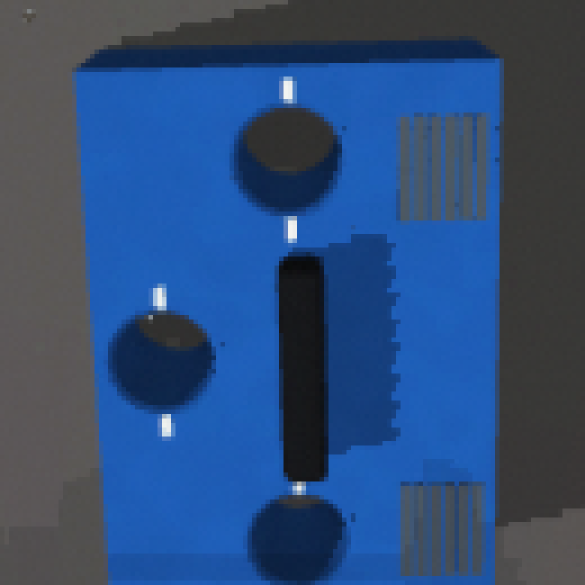

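The wells fit a consistent module pose: centre (0.508,-0.300), yaw +1.9°. The nest is at (0.483,-0.025), yaw -1.9°. Now I'll go down on the rib.

```bash
python3 -m pendant '[[4,[-2.6,0.2,3],[0,0,-0.029]],[4,[-2.64,0.25,3],[0,0,0]],[4,[0,0,3],[0,0,0]],[4,[0,0,3],[0,0,0]],[4,[0,0,2],[0,0,0]],[4,[0,0,0],[0,0,0]],[4,[0,0,0],[0,0,0]]]'
```

```text
clock: 4.42
ee_pos: [0.5108, -0.3008, 0.0804]
eef_rot: [[-0.033, 0.999, -0.001], [0.999, 0.033, 0.002], [0.002, -0.001, -1.0]]
wrist_force: [-0.3, 0.2, 0.5]
grip_width: 0.0511
grip_force: 0.0
```

```bash
python3 -m pendant '[[4,[0,0,1.35],[0,0,0]],[4,[0,0,1.35],[0,0,0]],[4,[0,0,0],[0,0,0]],[4,[0,0,0],[0,0,0]]]'; python3 -m pendant '[[0.5,[0,0,0],[0,0,0]],[0.5,[0,0,0],[0,0,0]],[0.5,[0,0,0],[0,0,0]],[0.5,[0,0,0],[0,0,0]],[0.5,[0,0,0],[0,0,0]],[0.5,[0,0,0],[0,0,0]],[0.5,[0,0,0],[0,0,0]],[0.5,[0,0,0],[0,0,0]]]'
```

```text
clock: 4.75
ee_pos: [0.5112, -0.3028, 0.0553]
eef_rot: [[-0.031, 1.0, 0.002], [1.0, 0.031, -0.001], [-0.001, 0.002, -1.0]]
wrist_force: [-0.2, 0.0, 0.5]
grip_width: 0.0403
grip_force: 0.0
clock: 5.42
ee_pos: [0.5102, -0.3035, 0.0541]
eef_rot: [[-0.029, 1.0, 0.001], [1.0, 0.029, -0.0], [-0.0, 0.001, -1.0]]
wrist_force: [0.8, -0.0, 3.6]
grip_width: 0.0115
grip_force: 30.0
```

```bash
python3 -m pendant '[[0.5,[0,0,-1],[0,0,0]],[0.5,[0,0,-2],[0,0,0]],[0.5,[0,0,-2],[0,0,0]],[0.5,[0,0,-2],[0,0,0]],[0.5,[0,0,-1],[0,0,0]],[0.5,[0,0,0],[0,0,0]]]';python3 -m pendant '[[0.5,[2.76,-0.17,0],[0,0,0]],[0.5,[2.76,-0.17,0],[0,0,0]],[0.5,[2.76,-0.17,0],[0,0,0]],[0.5,[2.76,-0.17,0],[0,0,0]],[0.5,[2.76,-0.17,0],[0,0,0]],[0.5,[2.76,-0.17,0],[0,0,0]],[0.5,[2.76,-0.17,0],[0,0,0]],[0.5,[2.76,-0.17,0],[0,0,0]],[0.5,[2.76,-0.17,0],[0,0,0]],[0.5,[2.73,-0.17,0],[0,0,0]]]';python3 -m pendant '[[0.5,[0,0,0],[0,0,0.033]],[0.5,[0,0,0],[0,0,0.033]],[0.5,[0,0,0],[0,0,0]],[0.5,[0,0,0],[0,0,0]],[0.5,[0,0,0],[0,0,0]]]'
python3 - <<'E'
from h import *
s=arm.sense();print(s["ee_pos"],s["eef_rot"].round(4).tolist());c=arm.calibration("wrist");im=arm.read_camera("wrist")
np.save("w4.npy",c,allow_pickle=True);cv2.imwrite("pics/w4.png",im)
z=s["ee_pos"][2]-.054+.05
for A,ce,r in blobs(im,(0,0,150),(179,110,255),4,(190,100,320,270)): print(A,ce,onz(c,*ce,z).round(4))
E
```

```text
clock: 5.92
ee_pos: [0.5103, -0.3038, 0.1351]
eef_rot: [[-0.029, 1.0, 0.002], [1.0, 0.029, -0.002], [-0.002, 0.002, -1.0]]
wrist_force: [0.9, -1.1, -7.3]
grip_width: 0.0117
grip_force: 30.0
clock: 6.75
ee_pos: [0.483, -0.0267, 0.1322]
eef_rot: [[-0.029, 1.0, -0.004], [1.0, 0.029, 0.0], [0.0, -0.004, -1.0]]
wrist_force: [0.5, 0.1, -7.9]
grip_width: 0.0115
grip_force: 30.0
clock: 7.17
ee_pos: [0.4841, -0.0286, 0.133]
eef_rot: [[0.037, 0.999, -0.002], [0.999, -0.037, -0.0], [-0.0, -0.002, -1.0]]
wrist_force: [-0.2, -0.0, -7.1]
grip_width: 0.0118
grip_force: 30.0
[ 0.48414628 -0.02861065  0.13298719] [[0.0372, 0.9993, -0.0018], [0.9993, -0.0372, -0.0003], [-0.0003, -0.0018, -1.0]]
48 [249.71 105.21] [0.4851 0.0481 0.129 ]
357 [244.73 139.75] [0.4814 0.0289 0.129 ]
49 [249.96 169.41] [0.4837 0.0112 0.129 ]
38 [191.42 198.71] [ 0.4469 -0.0057  0.129 ]
238 [200.41 213.17] [ 0.4517 -0.0153  0.129 ]
5 [213.2 239. ] [ 0.4584 -0.0329  0.129 ]
```

View pics/w4.png

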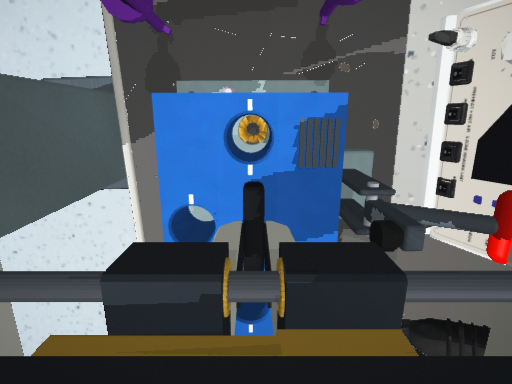

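The wrist picture shows insert 1 centred in the left well at (252,130), with its dashes at (250,105) and (250,169). It is about 1 mm off in x and the yaw agrees, so I'm lowering.

```bash
python3 -m pendant '[[0.5,[0,0.1,1],[0,0,0]],[0.5,[0,0,1],[0,0,0]],[0.5,[0,0,1],[0,0,0]],[0.5,[0,0,0.5],[0,0,0]],[0.5,[0,0,0.3],[0,0,0]],[0.5,[0,0,0.3],[0,0,0]],[0.5,[0,0,0],[0,0,0]]]';python3 -m pendant '[[0.5,[0,0,0.3],[0,0,0]],[0.5,[0,0,0.3],[0,0,0]],[0.5,[0,0,0.3],[0,0,0]],[0.5,[0,0,0.2],[0,0,0]],[0.5,[0,0,0],[0,0,0]],[0.5,[0,0,0],[0,0,0]]]'
```

```text
clock: 7.8
ee_pos: [0.4856, -0.0283, 0.092]
eef_rot: [[0.037, 0.999, -0.001], [0.999, -0.037, -0.0], [-0.0, -0.001, -1.0]]
wrist_force: [-0.3, 0.4, -6.6]
grip_width: 0.0119
grip_force: 30.0
clock: 8.3
ee_pos: [0.4858, -0.0283, 0.0816]
eef_rot: [[0.037, 0.999, -0.0], [0.999, -0.037, -0.0], [-0.0, -0.0, -1.0]]
wrist_force: [-0.2, -0.5, -7.3]
grip_width: 0.0117
grip_force: 30.0
```

```bash
python3 -m pendant '[[0.5,[0,0,0.2],[0,0,0]],[0.5,[0,0,0.2],[0,0,0]],[0.5,[0,0,0],[0,0,0]],[0.5,[0,0,0],[0,0,0]]]';python3 -m pendant '[[2,[0,0,0],[0,0,0]],[3,[0,0,0],[0,0,0]],[3,[0,0,0],[0,0,0]],[3,[0,0,-1],[0,0,0]],[3,[0,0,-3],[0,0,0]],[3,[0,0,-4],[0,0,0]],[3,[0,0,0],[0,0,0]],[3,[0,0,0],[0,0,0]],[3,[0,0,0],[0,0,0]]]'
python3 - <<'E'
from h import *
s=arm.sense();print(s["ee_pos"]);c=arm.calibration("wrist");im=arm.read_camera("wrist")
np.save("w5.npy",c,allow_pickle=True);cv2.imwrite("pics/w5.png",im)
for A,ce,r in blobs(im,(0,0,150),(179,110,255),4,(190,100,320,290)): print(A,ce,onz(c,*ce,.074).round(4))
for A,ce,r in blobs(im,(15,100,80),(30,255,255),30,(170,90,330,290)): print("brass",A,onz(c,*ce,.024).round(4))
for A,ce,r in blobs(im,(0,180,100),(4,255,255),30,(300,100,512,350)): print("red",A,ce,r,onz(c,*ce,.13).round(4))
E
```

```text
clock: 8.63
ee_pos: [0.4863, -0.0286, 0.0782]
eef_rot: [[0.037, 0.999, 0.001], [0.999, -0.037, -0.0], [-0.0, 0.001, -1.0]]
wrist_force: [-0.3, -0.4, -1.2]
grip_width: 0.0118
grip_force: 30.0
clock: 9.38
ee_pos: [0.4857, -0.0279, 0.1579]
eef_rot: [[0.037, 0.999, 0.0], [0.999, -0.037, 0.0], [0.0, 0.0, -1.0]]
wrist_force: [0.0, 0.3, -0.4]
grip_width: 0.0297
grip_force: 0.0
[ 0.48568358 -0.02793952  0.15794193]
7 [202. 100.] [0.4465 0.0571 0.074 ]
5 [255. 100.] [0.4903 0.0555 0.074 ]
11 [264. 100.] [0.4978 0.0552 0.074 ]
4 [282.5 100. ] [0.5131 0.0546 0.074 ]
31 [251.55 108.61] [0.4872 0.0487 0.074 ]
9 [317.44 140.78] [0.5426 0.0202 0.074 ]
29 [251.55 153.62] [0.4858 0.0113 0.074 ]
26 [210.5  174.23] [ 0.4489 -0.0055  0.074 ]
34 [190.24 209.62] [ 0.428  -0.0376  0.074 ]
21 [212. 214.] [ 0.4475 -0.0425  0.074 ]
37 [191.11 232.89] [ 0.4267 -0.0603  0.074 ]
8 [312.38 229.  ] [ 0.5395 -0.0607  0.074 ]
14 [251.93 233.86] [ 0.4832 -0.0634  0.074 ]
14 [251.93 268.14] [ 0.4819 -0.0989  0.074 ]
brass 415 [0.4856 0.0301 0.024 ]
brass 183 [ 0.4442 -0.028   0.024 ]
brass 250 [ 0.4095 -0.1293  0.024 ]
brass 239 [ 0.5549 -0.1347  0.024 ]
red 1560 [475.74 214.99] ((474.85882568359375, 214.3597412109375), (28.02482032775879, 65.17755126953125), 12.33908748626709) [ 0.6444 -0.0313  0.13  ]
```

View pics/w5.png

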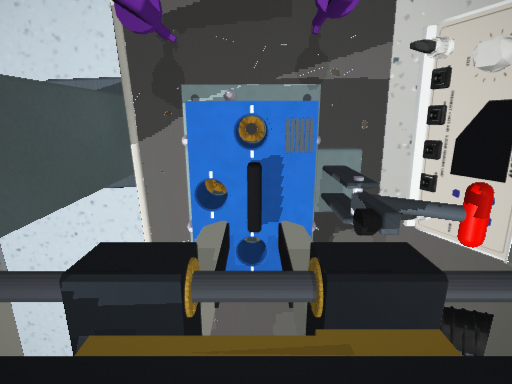

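The module is seated with its dashes level and its weight off the gripper. The clamp bar is at (475,215), with the instrument's front close behind it, so I'm checking the clearance there before reaching.

Run:
```python
from h import *
ct=arm.calibration("top");cs=arm.calibration("scene")
t=cv2.imread("pics/top0.png");s=cv2.imread("pics/scene0.png");w=cv2.imread("pics/w2.png")
a=cv2.resize(t[85:160,180:265],(400,353),interpolation=3);b=cv2.resize(s[105:190,205:305],(400,340),interpolation=3)
d=cv2.resize(w[60:260,330:512],(364,400),interpolation=3)
o=np.zeros((600,800,3),np.uint8);o[:353,:400]=a;o[:340,400:800]=b
o[355:600,:223]=cv2.resize(d,(223,245));cv2.imwrite("pics/box.png",o)
```

View pics/box.png

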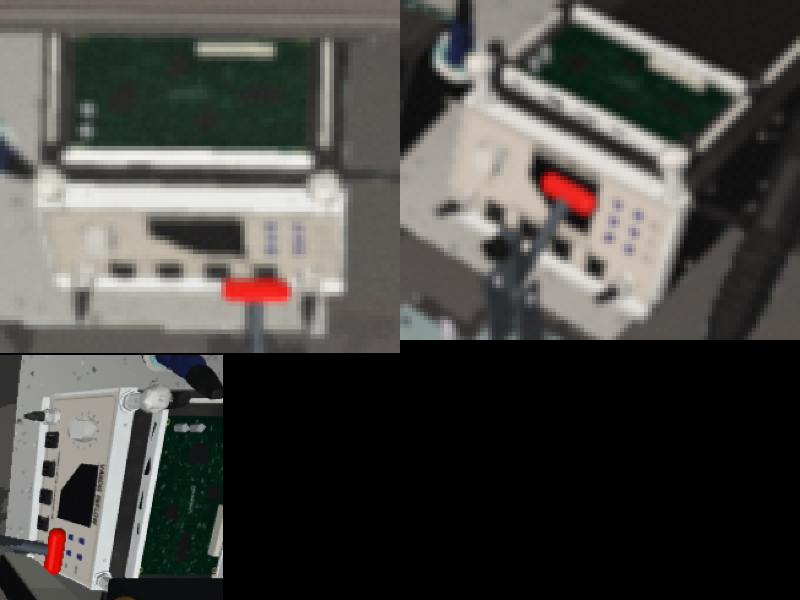

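Run:
```python
from h import *
ct=arm.calibration("top");cs=arm.calibration("scene")
for a,b in(((248.4,124.9),(274,144.5)),((253.3,146.6),(265,184.5)),((190.5,124.5),(225,121)),((234.25,146.17),(246.75,152.82))): print(tri(ct,a,cs,b))
```

```text
(array([ 0.70982873, -0.07541367,  0.13308123]), np.float64(0.003027958678075185))
(array([ 0.65597655, -0.08601357,  0.01091779]), np.float64(0.005262509142208692))
(array([0.70661667, 0.10647314, 0.13551726]), np.float64(0.0011493121852490062))
(array([ 0.64068122, -0.03055983,  0.12984199]), np.float64(0.002380691813713522))
```

The instrument's face slopes back: x 0.656 at its foot and 0.71 at z 0.135. The bar triangulates to (0.641,-0.031,0.130), which matches the description. The lever is in the way of a fore-aft pinch, so I turn the tool a quarter and hold the bar by its ends.

```bash
python3 -m pendant '[[8,[0,0,-2],[0,0,-0.12]],[8,[0,0,-2],[0,0,-0.12]],[8,[0,0,-2],[0,0,-0.12]],[8,[0,0,0],[0,0,-0.12]],[8,[0,0,0],[0,0,-0.12]],[8,[0,0,0],[0,0,-0.12]],[8,[0,0,0],[0,0,-0.12]],[8,[0,0,0],[0,0,-0.12]],[8,[0,0,0],[0,0,-0.12]],[8,[0,0,0],[0,0,-0.12]]]';python3 -m pendant '[[8,[0,0,0],[0,0,-0.12]],[8,[0,0,0],[0,0,-0.12]],[8,[0,0,0],[0,0,-0.125]],[8,[-3.9,0,0],[0,0,0]],[8,[-3.9,0,0],[0,0,0]],[8,[-3.9,0,0],[0,0,0]],[8,[-3.9,0,0],[0,0,0]],[8,[0,0,0],[0,0,0]],[8,[0,0,0],[0,0,0]],[8,[0,0,0],[0,0,0]]]'
```

```text
clock: 10.27
ee_pos: [0.4848, -0.0282, 0.2161]
eef_rot: [[-0.92, 0.391, -0.004], [0.391, 0.92, 0.0], [0.003, -0.001, -1.0]]
wrist_force: [0.4, 1.1, -0.0]
grip_width: 0.0799
grip_force: 0.0
clock: 11.1
ee_pos: [0.6402, -0.035, 0.2157]
eef_rot: [[-0.999, 0.043, -0.005], [0.043, 0.999, 0.0], [0.005, 0.0, -1.0]]
wrist_force: [-0.5, -0.4, 0.4]
grip_width: 0.0797
grip_force: 0.0
```

```bash
python3 -m pendant '[[8,[-0.1,0.3,3],[0,0,0.005]],[8,[0,0,3],[0,0,0]],[8,[0,0,2],[0,0,0]],[8,[0,0,1.5],[0,0,0]],[8,[0,0,0.7],[0,0,0]],[8,[0,0,0],[0,0,0]],[8,[0,0,0],[0,0,0]]]';python3 -m pendant '[[3,[0,0,0],[0,0,0]],[3,[0,0,0],[0,0,0]],[3,[0,0,0],[0,0,0]],[3,[0,0,0],[0,0,0]],[3,[0,0,0],[0,0,0]],[3,[0,0,0],[0,0,0]],[3,[0,0,0],[0,0,0]],[3,[0,0,0],[0,0,0]]]'
```

```text
clock: 11.68
ee_pos: [0.6425, -0.032, 0.1164]
eef_rot: [[-0.999, 0.048, 0.0], [0.048, 0.999, 0.0], [-0.0, 0.0, -1.0]]
wrist_force: [0.4, -0.1, -0.6]
grip_width: 0.0803
grip_force: 0.0
clock: 12.35
ee_pos: [0.6431, -0.0306, 0.116]
eef_rot: [[-0.999, 0.047, 0.001], [0.047, 0.999, 0.002], [-0.0, 0.002, -1.0]]
wrist_force: [1.0, 2.1, 2.5]
grip_width: 0.0459
grip_force: 30.0
```

```bash
python3 -m pendant '[[3,[0.35,0,-0.54],[0,0,0]],[3,[0.35,0,-0.53],[0,0,0]],[3,[0.42,0,-0.48],[0,0,0]],[3,[0.43,0,-0.46],[0,0,0]],[3,[0.5,0,-0.41],[0,0,0]],[3,[0.51,0,-0.39],[0,0,0]],[3,[0.55,0,-0.33],[0,0,0]],[3,[0.55,0,-0.3],[0,0,0]],[3,[0.6,0,-0.24],[0,0,0]],[3,[0.61,0,-0.2],[0,0,0]]]';python3 -m pendant '[[3,[0.62,0,-0.15],[0,0,0]],[3,[0.63,0,-0.1],[0,0,0]],[3,[0.63,0,-0.04],[0,0,0]],[3,[0.64,0,0],[0,0,0]],[3,[0.64,0,0.06],[0,0,0]],[3,[0.64,0,0.1],[0,0,0]],[3,[0.61,0,0.16],[0,0,0]],[3,[0.6,0,0.2],[0,0,0]],[3,[0.59,0,0.26],[0,0,0]],[3,[0.57,0,0.29],[0,0,0]]]';python3 -m pendant '[[3,[0,0,0],[0,0,0]],[3,[0,0,0],[0,0,0]],[3,[0,0,0],[0,0,0]]]'
```

```text
clock: 13.18
ee_pos: [0.5937, -0.0291, 0.155]
eef_rot: [[-0.999, 0.047, 0.0], [0.047, 0.999, 0.001], [-0.0, 0.001, -1.0]]
wrist_force: [1.2, 5.1, -1.7]
grip_width: 0.0463
grip_force: 30.0
clock: 14.02
ee_pos: [0.5308, -0.0269, 0.1472]
eef_rot: [[-0.999, 0.048, -0.002], [0.048, 0.999, -0.0], [0.002, -0.0, -1.0]]
wrist_force: [-0.2, 4.5, 3.1]
grip_width: 0.046
grip_force: 30.0
clock: 14.27
ee_pos: [0.5297, -0.0268, 0.1465]
eef_rot: [[-0.999, 0.048, -0.006], [0.048, 0.999, 0.0], [0.006, -0.0, -1.0]]
wrist_force: [-4.2, 4.4, 4.5]
grip_width: 0.0462
grip_force: 30.0
```

The clamp followed the arc, with the bar now at about (0.530, z 0.161), the closed position. I'll release, confirm with the top camera, and go over the stand.

```bash
python3 -m pendant '[[8,[0,0,0],[0,0,0]],[8,[0,0,0],[0,0,0]],[8,[0,0,0],[0,0,0]],[8,[0,0,0],[0,0,0]],[8,[0,0,-2],[0,0,0]],[8,[0,0,-4],[0,0,0]],[8,[0,0,-4],[0,0,0]],[4,[0,0,0],[0,0,0.121]],[4,[0,0,0],[0,0,0.121]],[4,[0,0,0],[0,0,0.121]]]';python3 -m pendant '[[4,[0,0,0],[0,0,0.121]],[4,[0,0,0],[0,0,0.121]],[4,[0,0,0],[0,0,0.121]],[4,[0,0,0],[0,0,0.121]],[4,[0,0,0],[0,0,0.121]],[4,[0,0,0],[0,0,0.121]],[4,[0,0,0],[0,0,0.121]],[4,[0,0,0],[0,0,0.121]],[4,[0,0,0],[0,0,0.121]],[4,[0,0,0],[0,0,0.121]]]';python3 -m pendant '[[4,[0,0,0],[0,0,0.121]],[4,[0,0,0],[0,0,0.121]],[4,[0,0,0],[0,0,0.121]],[4,[0,0,0],[0,0,0.121]],[4,[0,0,0],[0,0,0.121]],[4,[0,0,0],[0,0,0.121]]]';python3 -m pendant '[[4,[1.07,-2.84,0],[0,0,0]],[4,[1.07,-2.84,0],[0,0,0]],[4,[1.07,-2.84,0],[0,0,0]],[4,[1.07,-2.84,0],[0,0,0]],[4,[1.07,-2.84,0],[0,0,0]],[4,[1.07,-2.84,0],[0,0,0]],[4,[1.07,-2.84,0],[0,0,0]],[4,[1.07,-2.84,0],[0,0,0]],[4,[0,0,0],[0,0,0]],[4,[0,0,0],[0,0,0]]]';python3 -m pendant '[[4,[0,0,0],[0,0,0]],[4,[0,0,0],[0,0,0]]]'
python3 - <<'E'
from h import *
t=arm.read_camera("top");ct=arm.calibration("top");cv2.imwrite("pics/top1.png",t)
for A,ce,r in blobs(t,(0,180,120),(4,255,255),5,(180,130,300,220)): print("red",A,ce,onz(ct,*ce,.161).round(4))
c=arm.calibration("wrist");im=arm.read_camera("wrist");np.save("w6.npy",c,allow_pickle=True);cv2.imwrite("pics/w6.png",im)
for A,ce,r in blobs(im,(5,140,60),(17,255,255),60): print("orange",A,ce,np.round(r[1],1),round(r[2],1),onz(c,*ce,.11).round(4))
o=np.zeros((600,800,3),np.uint8);o[:,:]=cv2.resize(im,(800,600));o[400:600,:260]=cv2.resize(t[130:230,190:320],(260,200));cv2.imwrite("pics/v6.png",o)
E
```

```text
clock: 15.1
ee_pos: [0.5328, -0.028, 0.2475]
eef_rot: [[-0.914, 0.406, 0.002], [0.406, 0.914, -0.001], [-0.002, -0.0, -1.0]]
wrist_force: [-0.2, 0.1, 0.4]
grip_width: 0.0643
grip_force: 0.0
clock: 15.93
ee_pos: [0.5323, -0.0278, 0.2465]
eef_rot: [[0.057, 0.998, -0.001], [0.998, -0.057, -0.001], [-0.001, -0.001, -1.0]]
wrist_force: [-0.6, -0.6, 0.8]
grip_width: 0.04
grip_force: 0.0
clock: 16.43
ee_pos: [0.5323, -0.0277, 0.2466]
eef_rot: [[0.705, 0.709, -0.001], [0.709, -0.705, -0.001], [-0.001, 0.001, -1.0]]
wrist_force: [-1.3, -0.1, 0.6]
grip_width: 0.04
grip_force: 0.0
clock: 17.27
ee_pos: [0.4298, 0.1946, 0.2464]
eef_rot: [[0.697, 0.717, -0.0], [0.717, -0.697, -0.001], [-0.001, 0.0, -1.0]]
wrist_force: [0.3, -0.1, 0.2]
grip_width: 0.0401
grip_force: 0.0
clock: 17.43
ee_pos: [0.4311, 0.1916, 0.2468]
eef_rot: [[0.703, 0.711, 0.001], [0.711, -0.703, -0.001], [-0.0, 0.001, -1.0]]
wrist_force: [-0.3, -0.0, 0.1]
grip_width: 0.0399
grip_force: 0.0
red 47 [231.4  180.49] [ 0.5317 -0.0274  0.161 ]
orange 934 [261.67  97.35] [31.9 36.6] 33.7 [0.4996 0.2488 0.11  ]
orange 815 [244.69 171.21] [36.3 29.9] 66.4 [0.4345 0.2079 0.11  ]
```

View pics/v6.png

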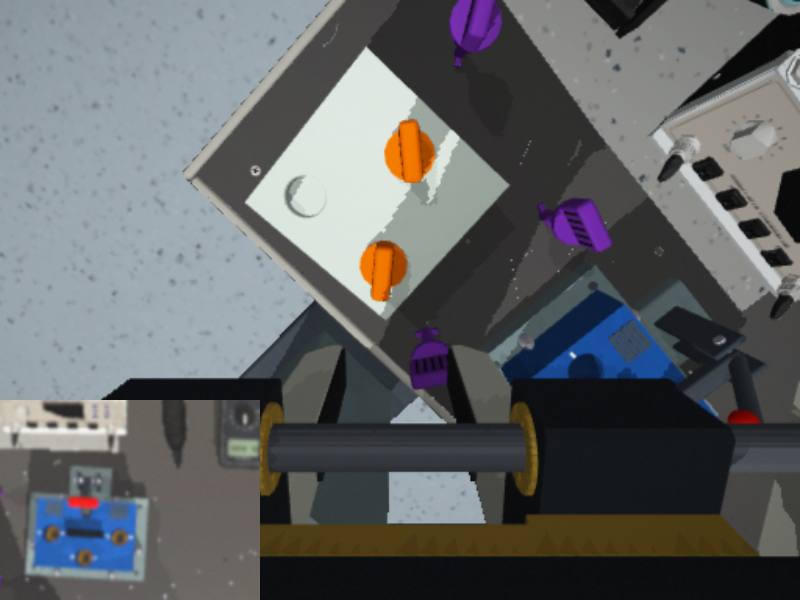

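The clamp pad is down: the red bar in the inset is now over the module, at top (231,180). The wings are clear from above at view (410,151) and (382,271), both nearly along the tool's x. Next I segment the bright wing tops for centre and angle.

Run:
```python
from h import *
c=np.load("w6.npy",allow_pickle=True).item();im=cv2.imread("pics/w6.png");h=cv2.cvtColor(im,cv2.COLOR_BGR2HSV)
m=cv2.inRange(h,np.array((5,140,60)),np.array((17,255,255)))
for u,v in((262,97),(245,171)):
    x0,y0=u-28,v-28;vv=h[y0:v+28,u-28:u+28,2];mm=m[y0:v+28,u-28:u+28]
    hist=np.histogram(vv[mm>0],bins=range(60,261,20));print(hist[0].tolist())
    for th in(215,230,240):
        k=((vv>th)&(mm>0)).astype(np.uint8);n,l,st,ce=cv2.connectedComponentsWithStats(k)
        i=1+np.argmax(st[1:,4]);r=cv2.minAreaRect((np.argwhere(l==i)[:,::-1]+[x0,y0]).astype(np.float32))
        b=cv2.boxPoints(r);L=[np.linalg.norm(b[1]-b[0]),np.linalg.norm(b[2]-b[1])];e=(b[1]-b[0],b[2]-b[1])[int(L[1]>L[0])]
        C=np.array(r[0]);p=onz(c,*C,.1295);q=onz(c,*(C+e),.1295)-p
        print(th,st[i,4],np.round(r[0],1),np.round(sorted(r[1]),1),"centre",p.round(4),"len",np.linalg.norm(q).round(4),"dir",np.degrees(np.arctan2(q[1],q[0])).round(1))
    (cx,cy),R=cv2.minEnclosingCircle(np.argwhere(mm>0)[:,::-1].astype(np.float32)+np.float32([x0,y0]))
    print("circ",cx,cy,R,onz(c,cx,cy,.11).round(4))
# empty hole & stand corners
g=cv2.inRange(h,np.array((0,0,150)),np.array((179,60,255)));g[:,:150]=0
cn=cv2.convexHull(max(cv2.findContours(g[:210,150:330],0,1)[0],key=cv2.contourArea))
ap=cv2.approxPolyDP(cn,6,True)[:,0]+[150,0];print([(a.tolist(),onz(c,*a,.09)[:2].round(4).tolist()) for a in ap])
```

```text
[0, 0, 13, 6, 28, 121, 97, 50, 190, 429]
215 384 [262.  97.] [10.3 37.8] centre [0.4988 0.2484 0.1295] len 0.0347 dir -129.2
230 339 [261.9  97.1] [ 9.2 36.6] centre [0.4987 0.2485 0.1295] len 0.0336 dir -129.2
240 196 [261.9  96.9] [ 6.2 34.2] centre [0.4988 0.2486 0.1295] len 0.0313 dir -130.2
circ 262.5 96.5 20.012596130371094 [0.5007 0.2488 0.11  ]
[0, 1, 45, 23, 167, 51, 37, 32, 154, 305]
215 464 [238.9 173.8] [18.9 35.7] centre [0.4314 0.2123 0.1295] len 0.0352 dir 39.0
230 254 [243.4 175.7] [ 8.5 31.3] centre [0.4333 0.2079 0.1295] len 0.0311 dir 39.2
240 154 [243.5 176.1] [ 6.  30.7] centre [0.4331 0.2075 0.1295] len 0.0305 dir 38.6
circ 244.5 173.0 19.319778442382812 [0.4329 0.2067 0.11  ]
[([234, 30], [0.526, 0.3151]), ([325, 118], [0.5347, 0.1857]), ([247, 203], [0.4067, 0.1772]), ([157, 129], [0.3965, 0.3061])]
```

```bash
python3 -m pendant '[[4,[0,0,0],[0,0,-0.096]],[4,[2.18,0.42,0],[0,0,0]],[4,[2.18,0.42,0],[0,0,0]],[4,[2.18,0.42,0],[0,0,0]],[4,[2.18,0.42,0],[0,0,0]],[4,[0,0,3],[0,0,0]],[4,[0,0,3],[0,0,0]],[4,[0,0,3],[0,0,0]],[4,[0,0,0],[0,0,0]],[4,[0,0,0],[0,0,0]]]'; python3 -m pendant '[[4,[0,0,0],[0,0,0]],[4,[0,0,0],[0,0,0]]]'
```

```text
clock: 18.37
ee_pos: [0.498, 0.2495, 0.1559]
eef_rot: [[0.63, 0.776, -0.003], [0.776, -0.63, -0.002], [-0.003, -0.001, -1.0]]
wrist_force: [0.6, -0.3, 0.6]
grip_width: 0.04
grip_force: 0.0
clock: 18.53
ee_pos: [0.5, 0.2507, 0.1588]
eef_rot: [[0.629, 0.777, 0.004], [0.777, -0.629, 0.002], [0.004, 0.002, -1.0]]
wrist_force: [-0.4, 0.2, -0.2]
grip_width: 0.0398
grip_force: 0.0
```

```bash
python3 -m pendant '[[4,[0,0,2],[0,0,0]],[4,[0,0,2],[0,0,0]],[4,[0,0,0.9],[0,0,0]],[4,[0,0,0],[0,0,0]],[4,[0,0,0],[0,0,0]],[4,[0,0,0],[0,0,0]]]'; for i in 1 2 3 4; do python3 -m pendant '[[4,[0,0,0],[0,0,0]]]' | grep ee_pos; done
```

```text
clock: 19.03
ee_pos: [0.4994, 0.251, 0.1091]
eef_rot: [[0.629, 0.778, 0.003], [0.778, -0.629, 0.001], [0.002, 0.001, -1.0]]
wrist_force: [-0.5, 0.0, 0.0]
grip_width: 0.0398
grip_force: 0.0
ee_pos: [0.4992, 0.251, 0.109]
ee_pos: [0.4989, 0.251, 0.1087]
ee_pos: [0.4987, 0.2509, 0.1083]
ee_pos: [0.4984, 0.2509, 0.108]
```

```bash
python3 -m pendant '[[4,[-0.16,0.16,0],[0,0,0]],[4,[0,0,0],[0,0,0]],[4,[0,0,0],[0,0,0]],[4,[0,0,0],[0,0,0]]]';python3 -m pendant '[[0.5,[0,0,0],[0,0,0]],[0.5,[0,0,0],[0,0,0]],[0.5,[0,0,0],[0,0,0]],[0.5,[0,0,0],[0,0,0]],[0.5,[0,0,0],[0,0,0]],[0.5,[0,0,0],[0,0,0]]]'; python3 -m pendant '[[0.5,[0,0,-1],[0,0,0]],[0.5,[0,0,-2],[0,0,0]],[0.5,[0,0,-2],[0,0,0]],[0.5,[0,0,-2],[0,0,0]],[0.5,[0,0,-2],[0,0,0]],[0.5,[0,0,-1],[0,0,0]],[0.5,[0,0,0],[0,0,0]],[0.5,[0,0,0],[0,0,0]]]'
```

```text
clock: 19.7
ee_pos: [0.4985, 0.2484, 0.1076]
eef_rot: [[0.629, 0.777, -0.0], [0.777, -0.629, -0.0], [-0.0, -0.0, -1.0]]
wrist_force: [-0.2, -0.1, 0.4]
grip_width: 0.0401
grip_force: 0.0
clock: 20.2
ee_pos: [0.4986, 0.2484, 0.1076]
eef_rot: [[0.629, 0.778, 0.0], [0.778, -0.629, -0.0], [-0.0, 0.0, -1.0]]
wrist_force: [-0.2, 0.7, -0.2]
grip_width: 0.0116
grip_force: 30.0
clock: 20.87
ee_pos: [0.4982, 0.2486, 0.2077]
eef_rot: [[0.629, 0.778, -0.0], [0.778, -0.629, 0.0], [0.0, -0.0, -1.0]]
wrist_force: [-0.5, -0.5, -1.9]
grip_width: 0.0119
grip_force: 30.0
```

```bash
python3 -m pendant '[[0.5,[0,0,0],[0,0,-0.108]],[0.5,[0,0,0],[0,0,-0.108]],[0.5,[0,0,0],[0,0,-0.108]],[0.5,[0,0,0],[0,0,-0.108]],[0.5,[0,0,0],[0,0,-0.108]],[0.5,[0,0,0],[0,0,-0.108]],[0.5,[-2.7,-0.07,0],[0,0,0]],[0.5,[-2.7,-0.07,0],[0,0,0]],[0.5,[-2.7,-0.07,0],[0,0,0]],[0.5,[-2.7,-0.07,0],[0,0,0]]]';python3 -m pendant '[[0.5,[-2.7,-0.07,0],[0,0,0]],[0.5,[-2.7,-0.07,0],[0,0,0]],[0.5,[-2.7,-0.07,0],[0,0,0]],[0.5,[-3,-0.07,0],[0,0,0]],[0.5,[0,0,0],[0,0,0]],[0.5,[0,0,0],[0,0,0]],[0.5,[0,0,0],[0,0,0]],[0.5,[0,0,0],[0,0,0]]]'; for i in 1 2 3; do python3 -m pendant '[[0.5,[0,0,0],[0,0,0]],[0.5,[0,0,0],[0,0,0]]]' | grep -A1 ee_pos; done
python3 - <<'E'
from h import *
c=arm.calibration("wrist");im=arm.read_camera("wrist");s=arm.sense();print(s["ee_pos"].round(4))
np.save("w7.npy",c,allow_pickle=True);cv2.imwrite("pics/w7.png",im)
for A,ce,r in blobs(im,(0,0,150),(179,110,255),6,(150,60,340,290)): print(A,ce,onz(c,*ce,.074).round(4))
for n in("top","scene"): cv2.imwrite(f"pics/{n}2.png",arm.read_camera(n))
o=np.zeros((600,800,3),np.uint8);o[:384,:512]=im
s=cv2.imread("pics/scene2.png")[120:260,150:300];o[:280,500:800]=cv2.resize(s,(300,280))
t=cv2.imread("pics/top2.png")[140:240,180:280];o[290:590,500:800]=cv2.resize(t,(300,300));cv2.imwrite("pics/v7.png",o)
E
```

```text
clock: 21.7
ee_pos: [0.4909, 0.1394, 0.206]
eef_rot: [[0.031, 0.999, -0.003], [1.0, -0.031, -0.001], [-0.001, -0.003, -1.0]]
wrist_force: [0.9, 0.6, -0.7]
grip_width: 0.0115
grip_force: 30.0
clock: 22.37
ee_pos: [0.4855, 0.0314, 0.2069]
eef_rot: [[0.029, 1.0, -0.002], [1.0, -0.029, 0.001], [0.001, -0.002, -1.0]]
wrist_force: [0.0, 1.0, -0.6]
grip_width: 0.0121
grip_force: 30.0
ee_pos: [0.4858, 0.031, 0.2073]
eef_rot: [[0.03, 1.0, -0.001], [1.0, -0.03, 0.0], [0.0, -0.001, -1.0]]
ee_pos: [0.4859, 0.0303, 0.2076]
eef_rot: [[0.031, 1.0, -0.0], [1.0, -0.031, 0.0], [0.0, -0.0, -1.0]]
ee_pos: [0.4859, 0.0299, 0.2077]
eef_rot: [[0.032, 0.999, 0.0], [0.999, -0.032, -0.0], [-0.0, 0.0, -1.0]]
[0.4859 0.0298 0.2077]
834 [155.06 202.79] [0.379 0.013 0.074]
225 [224.66 146.69] [0.4578 0.0709 0.074 ]
6 [282.5 141. ] [0.5175 0.0748 0.074 ]
383 [200.57 189.85] [0.4294 0.0259 0.074 ]
17 [253.94 167.35] [0.4873 0.0484 0.074 ]
45 [253.36 189.42] [0.4859 0.0245 0.074 ]
9 [306.78 187.33] [0.5431 0.025  0.074 ]
7 [248.29 197.29] [0.4802 0.0159 0.074 ]
13 [220.62 217.62] [ 0.4489 -0.0063  0.074 ]
8 [337.38 224.25] [ 0.5776 -0.0182  0.074 ]
12 [336.67 233.08] [ 0.5772 -0.0287  0.074 ]
```

View pics/v7.png

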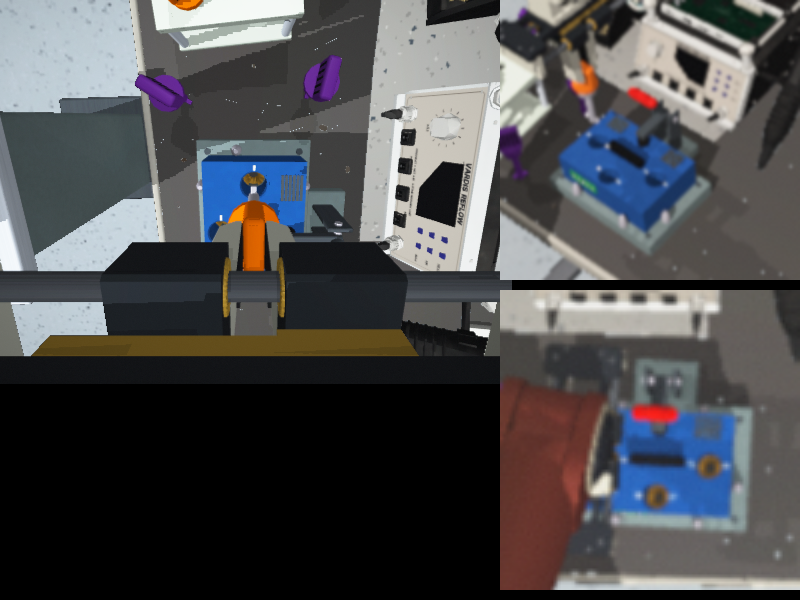

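The picture shows the screw hanging upright under the gripper, with its tip over the left well at about (253,190). The module is still seated and the clamp is down. I'll check the flange's far edge against the TCP to find the screw's offset in hand.

Run:
```python
from h import *
c=np.load("w7.npy",allow_pickle=True).item();im=cv2.imread("pics/w7.png");h=cv2.cvtColor(im,cv2.COLOR_BGR2HSV)
m=cv2.inRange(h,np.array((5,140,60)),np.array((17,255,255)));m[:150]=0;m[:,:200]=0;m[:,310:]=0
R=np.argwhere(m>0);v=R[:,0].min();print("far row",v,R[R[:,0]==v][:,1])
for z in(.1966,.19): print(onz(c,R[R[:,0]==v][:,1].mean(),v-.5,z))
for v in(205,210,215): 
    q=R[R[:,0]==v][:,1];print(v,q.min(),q.max())
for z in(.1166,.1206,.19): print(proj(c,[.4859,.0298,z]))
print(im[170:215:3,253].tolist())
```

```text
far row 200 [253 254 255]
[0.48705339 0.04884019 0.1966    ]
[0.48701158 0.04692416 0.19      ]
205 239 267
210 233 273
215 231 276
[253.15860617 195.17759557]
[253.15867551 196.33847986]
[253.16031015 223.70755196]
[[232, 208, 180], [53, 54, 56], [55, 54, 56], [28, 88, 121], [33, 102, 141], [90, 84, 81], [232, 223, 221], [232, 222, 221], [106, 98, 97], [102, 95, 95], [38, 72, 126], [0, 60, 139], [0, 59, 139], [0, 59, 140], [0, 59, 144]]
```

```bash
python3 -m pendant '[[0.5,[0,-0.02,2],[0,0,0]],[0.5,[0,0,2],[0,0,0]],[0.5,[0,0,1.5],[0,0,0]],[0.5,[0,0,1.5],[0,0,0]],[0.5,[0,0,1],[0,0,0]],[0.5,[0,0,0.6],[0,0,0]],[0.5,[0,0,0],[0,0,0]],[0.5,[0,0,0],[0,0,0]],[0.5,[0,0,0],[0,0,0]]]';python3 -m pendant '[[0.5,[0,0,0.3],[0,0,0]],[0.5,[0,0,0.3],[0,0,0]],[0.5,[0,0,0.3],[0,0,0]],[0.5,[0,0,0],[0,0,0]],[0.5,[0,0,0],[0,0,0]]]'
```

```text
clock: 23.77
ee_pos: [0.4864, 0.0297, 0.1224]
eef_rot: [[0.032, 0.999, 0.002], [0.999, -0.032, 0.0], [0.0, 0.002, -1.0]]
wrist_force: [0.3, -0.1, -0.9]
grip_width: 0.0119
grip_force: 30.0
clock: 24.18
ee_pos: [0.4855, 0.0298, 0.1125]
eef_rot: [[0.032, 0.999, -0.0], [0.999, -0.032, -0.0], [-0.0, -0.0, -1.0]]
wrist_force: [0.2, -0.2, -1.5]
grip_width: 0.0115
grip_force: 30.0
```

```bash
python3 -m pendant '[[0.5,[0,0,0.2],[0,0,0]],[0.5,[0,0,0.2],[0,0,0]],[0.5,[0,0,0.2],[0,0,0]],[0.5,[0,0,0],[0,0,0]],[0.5,[0,0,0],[0,0,0]]]'
```

```text
clock: 24.6
ee_pos: [0.4856, 0.0298, 0.1065]
eef_rot: [[0.032, 0.999, -0.0], [0.999, -0.032, -0.0], [-0.0, -0.0, -1.0]]
wrist_force: [-0.0, 0.8, -0.1]
grip_width: 0.0121
grip_force: 30.0
```

```bash
python3 -m pendant '[[0.5,[0,0,0],[0,0,0]],[0.5,[0,0,0],[0,0,0]]]'
```

```text
clock: 24.77
ee_pos: [0.4857, 0.0298, 0.1067]
eef_rot: [[0.032, 0.999, 0.0], [0.999, -0.032, -0.0], [-0.0, 0.0, -1.0]]
wrist_force: [0.5, -0.7, -0.8]
grip_width: 0.0117
grip_force: 30.0
```

No contact force, and it is already below the 19 mm standing height, so the lugs are in the slots. Carrying on down.

```bash
python3 -m pendant '[[0.5,[0,0,0.2],[0,0,0]],[0.5,[0,0,0.2],[0,0,0]],[0.5,[0,0,0.2],[0,0,0]],[0.5,[0,0,0],[0,0,0]],[0.5,[0,0,0],[0,0,0]]]';python3 -m pendant '[[0.5,[0,0,0.2],[0,0,0]],[0.5,[0,0,0.1],[0,0,0]],[0.5,[0,0,0.1],[0,0,0]],[0.5,[0,0,0],[0,0,0]],[0.5,[0,0,0],[0,0,0]]]'
```

```text
clock: 25.18
ee_pos: [0.4856, 0.0298, 0.1004]
eef_rot: [[0.032, 0.999, -0.001], [0.999, -0.032, -0.0], [-0.0, -0.001, -1.0]]
wrist_force: [-0.6, 0.6, -2.1]
grip_width: 0.0121
grip_force: 30.0
clock: 25.6
ee_pos: [0.4859, 0.0298, 0.097]
eef_rot: [[0.032, 0.999, 0.0], [0.999, -0.032, 0.0], [0.0, 0.0, -1.0]]
wrist_force: [-1.0, 0.3, 2.7]
grip_width: 0.0119
grip_force: 30.0
```

```bash
python3 -m pendant '[[0.5,[0,0,0.02],[0,0,0.08]],[0.5,[0,0,0.02],[0,0,0.08]],[0.5,[0,0,0.03],[0,0,0.08]],[0.5,[0,0,0.02],[0,0,0.08]],[0.5,[0,0,0.02],[0,0,0.08]],[0.5,[0,0,0.03],[0,0,0.08]],[0.5,[0,0,0],[0,0,0]]]';python3 -m pendant '[[0.5,[0,0,0.02],[0,0,0.08]],[0.5,[0,0,0.02],[0,0,0.08]],[0.5,[0,0,0.03],[0,0,0.08]],[0.5,[0,0,0.02],[0,0,0.08]],[0.5,[0,0,0.02],[0,0,0.08]],[0.5,[0,0,0.03],[0,0,0.08]],[0.5,[0,0,0],[0,0,0]]]'
```

```text
clock: 26.18
ee_pos: [0.4863, 0.0298, 0.0955]
eef_rot: [[0.491, 0.871, 0.001], [0.871, -0.491, -0.0], [0.0, 0.001, -1.0]]
wrist_force: [-0.1, 0.2, 2.5]
grip_width: 0.0118
grip_force: 30.0
clock: 26.77
ee_pos: [0.4862, 0.0297, 0.094]
eef_rot: [[0.837, 0.548, 0.001], [0.548, -0.837, -0.001], [0.0, 0.001, -1.0]]
wrist_force: [0.8, 0.2, 2.1]
grip_width: 0.012
grip_force: 30.0
```

```bash
python3 -m pendant '[[0.5,[0,0,0.02],[0,0,0.08]],[0.5,[0,0,0.03],[0,0,0.08]],[0.5,[0,0,0.02],[0,0,0.08]],[0.5,[0,0,0.02],[0,0,0.08]],[0.5,[0,0,0.01],[0,0,0.06]],[0.5,[0,0,0],[0,0,0]],[0.5,[0,0,0],[0,0,0]]]'; python3 -c "
from station import arm;s=arm.sense();print(s['ft_torque'],s['joints'][6])"
```

```text
clock: 27.35
ee_pos: [0.4859, 0.0298, 0.0928]
eef_rot: [[0.98, 0.201, 0.0], [0.201, -0.98, -0.0], [0.0, 0.0, -1.0]]
wrist_force: [1.1, 0.3, 1.2]
grip_width: 0.012
grip_force: 30.0
[-0.02543849  0.0303978   0.00030582] -41.59093451447907
```

```bash
python3 -m pendant '[[0.5,[0,0,0],[0,0,0.04]],[0.5,[0,0,0],[0,0,0.04]],[0.5,[0,0,0],[0,0,0]],[0.5,[0,0,0],[0,0,0]]]'; python3 -c "
from station import arm;s=arm.sense();print(s['ft_torque'],s['joints'][6])"
```

```text
clock: 27.68
ee_pos: [0.4858, 0.0298, 0.0928]
eef_rot: [[0.993, 0.121, 0.0], [0.121, -0.993, -0.0], [0.0, 0.0, -1.0]]
wrist_force: [0.0, 0.4, 1.6]
grip_width: 0.0119
grip_force: 30.0
[-0.03008561 -0.01110966  0.04177452] -45.11528321425841
```

```bash
python3 -m pendant '[[0.5,[0,0,0],[0,0,0.04]],[0.5,[0,0,0],[0,0,0.04]],[0.5,[0,0,0],[0,0,0]],[0.5,[0,0,0],[0,0,0]]]'; python3 -c "
from station import arm;s=arm.sense();print(s['ft_torque'],s['joints'][6])"
```

```text
clock: 28.02
ee_pos: [0.4858, 0.0298, 0.0929]
eef_rot: [[0.999, 0.042, 0.0], [0.042, -0.999, -0.0], [0.0, 0.0, -1.0]]
wrist_force: [1.0, -1.2, 1.4]
grip_width: 0.0117
grip_force: 30.0
[-0.09677605 -0.0024772   0.23267441] -48.624695898092554
```

The torque rose to 0.23 N·m with the height steady, so this is the hard stop. Release and go back over the stand for screw B.

```bash
python3 -m pendant '[[2,[0,0,0],[0,0,0]],[2,[0,0,0],[0,0,0]],[2,[0,0,0],[0,0,0]],[2.5,[0,0,-1],[0,0,0]],[3,[0,0,-3],[0,0,0]],[4,[0,0,-4],[0,0,0]],[4,[0,0,-4],[0,0,0]],[4,[0,0,-2],[0,0,0]],[4,[0,0,0],[0,0,0]],[4,[0,0,0],[0,0,0]]]'
python3 - <<'E'
from h import *
c=arm.calibration("wrist");im=arm.read_camera("wrist");cv2.imwrite("pics/w8.png",im);t=arm.read_camera("top");cv2.imwrite("pics/top3.png",t)
print(arm.sense()["eef_rot"].round(3).tolist())
for A,ce,r in blobs(im,(5,140,60),(17,255,255),60): print("orange",A,ce,onz(c,*ce,.098).round(4))
ct=arm.calibration("top")
for A,ce,r in blobs(t,(5,140,60),(17,255,255),20,(120,130,350,240)): print("orange top",A,ce,onz(ct,*ce,.098).round(4))
E
```

```text
clock: 28.85
ee_pos: [0.486, 0.0298, 0.234]
eef_rot: [[0.999, 0.039, 0.002], [0.039, -0.999, 0.001], [0.002, -0.001, -1.0]]
wrist_force: [-0.5, 0.7, 0.1]
grip_width: 0.0401
grip_force: 0.0
[[0.999, 0.039, -0.002], [0.039, -0.999, 0.0], [-0.002, -0.001, -1.0]]
orange 472 [256.5  180.67] [0.4902 0.0269 0.098 ]
orange 1128 [ 86.86 225.68] [0.4316 0.2138 0.098 ]
orange top 435 [172.37 206.04] [0.4507 0.1623 0.098 ]
orange top 42 [156.29 209.93] [0.4373 0.2131 0.098 ]
orange top 25 [165.76 234.2 ] [0.3613 0.1803 0.098 ]
```

```bash
python3 -m pendant '[[4,[0,0,0],[0,0,-0.107]],[4,[0,0,0],[0,0,-0.107]],[4,[0,0,0],[0,0,-0.107]],[4,[0,0,0],[0,0,-0.107]],[4,[0,0,0],[0,0,-0.107]],[4,[0,0,0],[0,0,-0.107]]]';python3 -m pendant '[[4,[1.19,-2.85,0],[0,0,0]],[4,[1.19,-2.85,0],[0,0,0]],[4,[1.19,-2.85,0],[0,0,0]],[4,[1.19,-2.85,0],[0,0,0]],[4,[1.19,-2.85,0],[0,0,0]],[4,[1.19,-2.85,0],[0,0,0]],[4,[0,0,2],[0,0,0]],[4,[0,0,3],[0,0,0]],[4,[0,0,0],[0,0,0]],[4,[0,0,0],[0,0,0]]]'; for i in 1 2 3 ; do python3 -m pendant '[[4,[0,0,0],[0,0,0]],[4,[0,0,0],[0,0,0]]]' | grep -A1 ee_pos; done
```

```text
clock: 29.45
ee_pos: [0.4844, 0.0299, 0.2312]
eef_rot: [[0.774, 0.633, -0.004], [0.633, -0.774, -0.001], [-0.004, -0.002, -1.0]]
wrist_force: [0.5, -0.2, 0.3]
grip_width: 0.0396
grip_force: 0.0
clock: 30.28
ee_pos: [0.4318, 0.2068, 0.1811]
eef_rot: [[0.778, 0.629, -0.005], [0.629, -0.778, -0.003], [-0.006, -0.001, -1.0]]
wrist_force: [-0.1, 0.7, 0.8]
grip_width: 0.0402
grip_force: 0.0
ee_pos: [0.4345, 0.2071, 0.1839]
eef_rot: [[0.778, 0.628, 0.002], [0.628, -0.778, 0.001], [0.002, 0.001, -1.0]]
ee_pos: [0.4342, 0.2075, 0.1838]
eef_rot: [[0.777, 0.629, 0.002], [0.629, -0.777, 0.001], [0.002, 0.0, -1.0]]
ee_pos: [0.4337, 0.2076, 0.1832]
eef_rot: [[0.777, 0.629, 0.001], [0.629, -0.777, 0.001], [0.001, -0.0, -1.0]]
```

Right on target (0.4338, 0.2077). Down 7.5 cm, close, lift.

```bash
python3 -m pendant '[[4,[0,0,2],[0,0,0]],[4,[0,0,2],[0,0,0]],[4,[0,0,2],[0,0,0]],[4,[0,0,1.5],[0,0,0]],[4,[0,0,0],[0,0,0]],[4,[0,0,0],[0,0,0]],[4,[0,0,0],[0,0,0]],[4,[0,0,0],[0,0,0]],[4,[0,0,0],[0,0,0]],[4,[0,0,0],[0,0,0]]]';python3 -m pendant '[[0.5,[0,0,0],[0,0,0]],[0.5,[0,0,0],[0,0,0]],[0.5,[0,0,0],[0,0,0]],[0.5,[0,0,0],[0,0,0]],[0.5,[0,0,0],[0,0,0]],[0.5,[0,0,0],[0,0,0]]]'; python3 -m pendant '[[0.5,[0,0,-1],[0,0,0]],[0.5,[0,0,-2],[0,0,0]],[0.5,[0,0,-2],[0,0,0]],[0.5,[0,0,-2],[0,0,0]],[0.5,[0,0,-2],[0,0,0]],[0.5,[0,0,-1.5],[0,0,0]],[0.5,[0,0,0],[0,0,0]],[0.5,[0,0,0],[0,0,0]]]'
```

```text
clock: 31.62
ee_pos: [0.434, 0.2079, 0.1086]
eef_rot: [[0.777, 0.63, 0.001], [0.63, -0.777, 0.001], [0.002, 0.0, -1.0]]
wrist_force: [0.2, -0.1, 0.6]
grip_width: 0.0403
grip_force: 0.0
clock: 32.12
ee_pos: [0.4336, 0.2075, 0.1078]
eef_rot: [[0.777, 0.629, -0.0], [0.629, -0.777, -0.0], [-0.0, 0.0, -1.0]]
wrist_force: [0.6, 0.1, 0.2]
grip_width: 0.0119
grip_force: 30.0
clock: 32.78
ee_pos: [0.4336, 0.2077, 0.2134]
eef_rot: [[0.777, 0.63, 0.001], [0.63, -0.777, 0.001], [0.001, -0.0, -1.0]]
wrist_force: [-0.2, -0.2, -0.5]
grip_width: 0.0116
grip_force: 30.0
```

```bash
python3 -m pendant '[[0.5,[0,0,0],[0,0,-0.107]],[0.5,[0,0,0],[0,0,-0.107]],[0.5,[0,0,0],[0,0,-0.107]],[0.5,[0,0,0],[0,0,-0.107]],[0.5,[0,0,0],[0,0,-0.107]],[0.5,[0,0,0],[0,0,-0.107]],[0.5,[0,0,0],[0,0,-0.107]],[0.5,[0,0,0],[0,0,-0.107]]]';python3 -m pendant '[[0.5,[-2.89,0.27,0],[0,0,0]],[0.5,[-2.89,0.27,0],[0,0,0]],[0.5,[-2.89,0.27,0],[0,0,0]],[0.5,[-2.89,0.27,0],[0,0,0]],[0.5,[-2.89,0.27,0],[0,0,0]],[0.5,[-2.89,0.28,0],[0,0,0]],[0.5,[-2.89,0.28,0],[0,0,0]],[0.5,[-2.89,0.28,0],[0,0,0]],[0.5,[0,0,0],[0,0,0]],[0.5,[0,0,0],[0,0,0]]]'; for i in 1 2 3; do python3 -m pendant '[[0.5,[0,0,0],[0,0,0]],[0.5,[0,0,0],[0,0,0]],[0.5,[0,0,0],[0,0,0]]]' | grep -A1 ee_pos; done
python3 - <<'E'
from h import *
c=arm.calibration("wrist");im=arm.read_camera("wrist");s=arm.sense();print(s["ee_pos"].round(4))
np.save("w9.npy",c,allow_pickle=True);cv2.imwrite("pics/w9.png",im)
for A,ce,r in blobs(im,(0,0,150),(179,110,255),6,(180,60,340,250)): print(A,ce,onz(c,*ce,.074).round(4))
for A,ce,r in blobs(im,(5,140,60),(17,255,255),40): print("orange",A,ce,onz(c,*ce,.098).round(4))
E
```

```text
clock: 33.45
ee_pos: [0.4325, 0.2072, 0.2115]
eef_rot: [[0.029, 1.0, -0.003], [1.0, -0.029, -0.002], [-0.002, -0.003, -1.0]]
wrist_force: [-0.0, -0.9, -0.8]
grip_width: 0.0115
grip_force: 30.0
clock: 34.28
ee_pos: [0.4466, -0.0259, 0.212]
eef_rot: [[0.039, 0.999, -0.002], [0.999, -0.039, -0.0], [-0.0, -0.002, -1.0]]
wrist_force: [-0.7, -0.0, -0.5]
grip_width: 0.0117
grip_force: 30.0
ee_pos: [0.4473, -0.0227, 0.2124]
eef_rot: [[0.031, 1.0, -0.001], [1.0, -0.031, 0.0], [0.0, -0.001, -1.0]]
ee_pos: [0.4476, -0.0237, 0.2128]
eef_rot: [[0.033, 0.999, -0.0], [0.999, -0.033, 0.0], [0.0, -0.0, -1.0]]
ee_pos: [0.4476, -0.0242, 0.2129]
eef_rot: [[0.034, 0.999, 0.0], [0.999, -0.034, -0.0], [-0.0, 0.0, -1.0]]
[ 0.4476 -0.0242  0.2129]
227 [256.23  98.22] [0.4537 0.0636 0.074 ]
11 [318.  92.] [0.5157 0.0674 0.074 ]
876 [231.45 155.27] [0.4257 0.0071 0.074 ]
7 [180.43 110.57] [0.3763 0.0543 0.074 ]
15 [290. 112.] [0.4876 0.0491 0.074 ]
925 [184.13 195.04] [ 0.3716 -0.0346  0.074 ]
12 [288.75 150.25] [0.4863 0.0103 0.074 ]
17 [254.06 166.35] [ 0.4492 -0.0055  0.074 ]
42 [253.4  189.33] [ 0.4476 -0.0308  0.074 ]
10 [286.5 216. ] [ 0.4835 -0.0628  0.074 ]
orange 564 [292.21 134.14] [0.4868 0.0284 0.098 ]
orange 1893 [253.26 231.71] [ 0.4461 -0.0703  0.098 ]
```

View pics/w9.png

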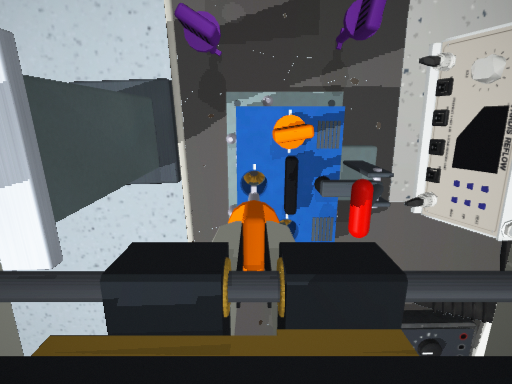

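Screw 1 sits home at (292,132) with its wing turned, the module and clamp are unchanged, and screw 2 hangs over the front well at (253,190). Lowering it.

```bash
python3 -m pendant '[[0.5,[0,0.02,2],[0,0,0]],[0.5,[0,0,2],[0,0,0]],[0.5,[0,0,1.5],[0,0,0]],[0.5,[0,0,1.5],[0,0,0]],[0.5,[0,0,1],[0,0,0]],[0.5,[0,0,1],[0,0,0]],[0.5,[0,0,0],[0,0,0]],[0.5,[0,0,0],[0,0,0]],[0.5,[0,0,0],[0,0,0]]]';python3 -m pendant '[[0.5,[0,0,0.3],[0,0,0]],[0.5,[0,0,0.3],[0,0,0]],[0.5,[0,0,0.3],[0,0,0]],[0.5,[0,0,0.2],[0,0,0]],[0.5,[0,0,0],[0,0,0]],[0.5,[0,0,0],[0,0,0]]]';python3 -m pendant '[[0.5,[0,0,0.2],[0,0,0]],[0.5,[0,0,0.2],[0,0,0]],[0.5,[0,0,0],[0,0,0]],[0.5,[0,0,0],[0,0,0]]]'
```

```text
clock: 35.83
ee_pos: [0.4483, -0.0244, 0.1233]
eef_rot: [[0.034, 0.999, 0.001], [0.999, -0.034, -0.0], [-0.0, 0.001, -1.0]]
wrist_force: [0.0, 1.2, -1.0]
grip_width: 0.0116
grip_force: 30.0
clock: 36.33
ee_pos: [0.4477, -0.0242, 0.1117]
eef_rot: [[0.034, 0.999, -0.0], [0.999, -0.034, -0.0], [-0.0, -0.0, -1.0]]
wrist_force: [0.6, -0.7, -0.6]
grip_width: 0.0116
grip_force: 30.0
clock: 36.67
ee_pos: [0.4477, -0.0242, 0.1077]
eef_rot: [[0.034, 0.999, -0.0], [0.999, -0.034, -0.0], [-0.0, -0.0, -1.0]]
wrist_force: [-0.1, 0.2, -1.7]
grip_width: 0.012
grip_force: 30.0
```

Through the slots again (origin 16 mm, no force). Down to the bottom at TCP 0.097.

```bash
python3 -m pendant '[[0.5,[0,0,0.2],[0,0,0]],[0.5,[0,0,0.2],[0,0,0]],[0.5,[0,0,0.2],[0,0,0]],[0.5,[0,0,0],[0,0,0]],[0.5,[0,0,0],[0,0,0]]]';python3 -m pendant '[[0.5,[0,0,0.2],[0,0,0]],[0.5,[0,0,0.2],[0,0,0]],[0.5,[0,0,0.1],[0,0,0]],[0.5,[0,0,0],[0,0,0]],[0.5,[0,0,0],[0,0,0]]]'
```

```text
clock: 37.08
ee_pos: [0.4477, -0.0242, 0.1017]
eef_rot: [[0.034, 0.999, -0.001], [0.999, -0.034, -0.0], [-0.0, -0.001, -1.0]]
wrist_force: [-0.2, -0.3, -1.1]
grip_width: 0.0118
grip_force: 30.0
clock: 37.5
ee_pos: [0.448, -0.0243, 0.0971]
eef_rot: [[0.034, 0.999, 0.001], [0.999, -0.034, 0.0], [0.0, 0.001, -1.0]]
wrist_force: [-1.2, 0.8, 2.9]
grip_width: 0.0114
grip_force: 30.0
```

```bash
python3 -m pendant '[[0.5,[0,0,0.02],[0,0,0.08]],[0.5,[0,0,0.02],[0,0,0.08]],[0.5,[0,0,0.03],[0,0,0.08]],[0.5,[0,0,0.02],[0,0,0.08]],[0.5,[0,0,0.02],[0,0,0.08]],[0.5,[0,0,0.03],[0,0,0.08]],[0.5,[0,0,0],[0,0,0]]]';python3 -m pendant '[[0.5,[0,0,0.02],[0,0,0.08]],[0.5,[0,0,0.02],[0,0,0.08]],[0.5,[0,0,0.03],[0,0,0.08]],[0.5,[0,0,0.02],[0,0,0.08]],[0.5,[0,0,0.02],[0,0,0.08]],[0.5,[0,0,0.03],[0,0,0.08]],[0.5,[0,0,0],[0,0,0]]]'; python3 -m pendant '[[0.5,[0,0,0.02],[0,0,0.08]],[0.5,[0,0,0.03],[0,0,0.08]],[0.5,[0,0,0.02],[0,0,0.08]],[0.5,[0,0,0.02],[0,0,0.08]],[0.5,[0,0,0],[0,0,0.06]],[0.5,[0,0,0],[0,0,0.04]],[0.5,[0,0,0],[0,0,0]],[0.5,[0,0,0],[0,0,0]]]'; python3 -c "
from station import arm;s=arm.sense();print(s['ft_torque'],s['joints'][6])"
```

```text
clock: 38.08
ee_pos: [0.4484, -0.0242, 0.0957]
eef_rot: [[0.493, 0.87, 0.001], [0.87, -0.493, -0.0], [0.0, 0.001, -1.0]]
wrist_force: [0.1, -0.1, 3.2]
grip_width: 0.0115
grip_force: 30.0
clock: 38.67
ee_pos: [0.4483, -0.0244, 0.0942]
eef_rot: [[0.838, 0.546, 0.001], [0.546, -0.838, -0.001], [0.0, 0.001, -1.0]]
wrist_force: [0.6, 0.4, 3.1]
grip_width: 0.0121
grip_force: 30.0
clock: 39.33
ee_pos: [0.4478, -0.024, 0.093]
eef_rot: [[0.987, 0.16, -0.0], [0.16, -0.987, 0.0], [-0.0, -0.0, -1.0]]
wrist_force: [0.9, -0.6, 0.3]
grip_width: 0.0117
grip_force: 30.0
[ 0.13756366 -0.08160234 -0.03441591] -30.710959292703837
```

```bash
python3 -m pendant '[[0.5,[0,0,0],[0,0,0.04]],[0.5,[0,0,0],[0,0,0.04]],[0.5,[0,0,0],[0,0,0.04]],[0.5,[0,0,0],[0,0,0]],[0.5,[0,0,0],[0,0,0]]]'; python3 -c "
from station import arm;s=arm.sense();print(s['ft_torque'],s['joints'][6])"
```

```text
clock: 39.75
ee_pos: [0.4478, -0.024, 0.093]
eef_rot: [[0.999, 0.04, -0.0], [0.04, -0.999, 0.0], [-0.0, -0.0, -1.0]]
wrist_force: [1.4, 0.4, -0.7]
grip_width: 0.012
grip_force: 30.0
[ 0.17920843 -0.08061475  0.21477303] -35.98361749891894
```

Torque 0.21 N·m at the same height, so screw 2 is on its stop too. Release, rise, and check both screws from above before opening the clamp.

```bash
python3 -m pendant '[[2,[0,0,0],[0,0,0]],[2,[0,0,0],[0,0,0]],[2,[0,0,0],[0,0,0]],[2.5,[0,0,-1],[0,0,0]],[3,[0,0,-3],[0,0,0]],[4,[0,0,-4],[0,0,0]],[4,[0,0,-4],[0,0,0]],[4,[0,0,-1],[0,0,0]],[4,[0,0,0],[0,0,-0.12]],[4,[0,0,0],[0,0,-0.12]]]';python3 -m pendant '[[8,[0,0,0],[0,0,-0.12]],[8,[0,0,0],[0,0,-0.12]],[8,[0,0,0],[0,0,-0.12]],[8,[0,0,0],[0,0,-0.12]],[8,[0,0,0],[0,0,-0.12]],[8,[0,0,0],[0,0,-0.12]],[8,[0,0,0],[0,0,-0.12]],[8,[0,0,0],[0,0,-0.12]],[8,[0,0,0],[0,0,-0.12]],[8,[0,0,0],[0,0,-0.12]]]';python3 -m pendant '[[8,[0,0,0],[0,0,-0.12]],[8,[0,0,0],[0,0,-0.12]],[8,[0,0,0],[0,0,-0.12]],[8,[0,0,0],[0,0,-0.12]],[8,[0,0,0],[0,0,-0.12]],[8,[0,0,0],[0,0,-0.12]],[8,[0,0,0],[0,0,-0.12]],[8,[0,0,0],[0,0,-0.12]],[8,[0,0,0],[0,0,-0.12]],[8,[0,0,0],[0,0,-0.12]]]'; python3 -m pendant '[[8,[0,0,0],[0,0,-0.12]],[8,[0,0,0],[0,0,-0.12]],[8,[0,0,0],[0,0,-0.12]],[8,[0,0,0],[0,0,-0.12]],[8,[0,0,0],[0,0,0]],[8,[0,0,0],[0,0,0]]]'
python3 - <<'E'
from h import *
s=arm.sense();print(s["ee_pos"],s["eef_rot"].round(3).tolist(),s["joints"].round(0))
for n in("scene","wrist"): cv2.imwrite(f"pics/{n}9.png",arm.read_camera(n))
o=np.zeros((600,800,3),np.uint8);o[:384,:512]=cv2.imread("pics/wrist9.png")
o[200:600,400:800]=cv2.resize(cv2.imread("pics/scene9.png")[130:260,165:295],(400,400),interpolation=3);cv2.imwrite("pics/v9.png",o)
E
```

```text
clock: 40.58
ee_pos: [0.448, -0.0242, 0.2237]
eef_rot: [[0.96, 0.279, 0.002], [0.279, -0.96, 0.0], [0.001, 0.0, -1.0]]
wrist_force: [0.1, 0.1, -0.3]
grip_width: 0.0399
grip_force: 0.0
clock: 41.42
ee_pos: [0.4472, -0.0243, 0.2227]
eef_rot: [[0.088, 0.996, -0.001], [0.996, -0.088, 0.0], [0.0, -0.001, -1.0]]
wrist_force: [0.2, 0.0, 0.2]
grip_width: 0.0801
grip_force: 0.0
clock: 42.25
ee_pos: [0.4471, -0.0243, 0.2227]
eef_rot: [[-0.897, 0.443, -0.001], [0.443, 0.897, 0.0], [0.001, -0.0, -1.0]]
wrist_force: [-0.1, 0.2, -0.7]
grip_width: 0.0799
grip_force: 0.0
clock: 42.75
ee_pos: [0.4473, -0.0245, 0.2228]
eef_rot: [[-1.0, -0.012, -0.001], [-0.012, 1.0, 0.0], [0.001, 0.0, -1.0]]
wrist_force: [0.3, 0.1, 0.0]
grip_width: 0.0802
grip_force: 0.0
[ 0.44731696 -0.02445463  0.22283031] [[-1.0, -0.012, -0.001], [-0.012, 1.0, 0.0], [0.001, 0.0, -1.0]] [-12.  18.  17. 113.  -7.  50.  99.]
```

View pics/v9.png

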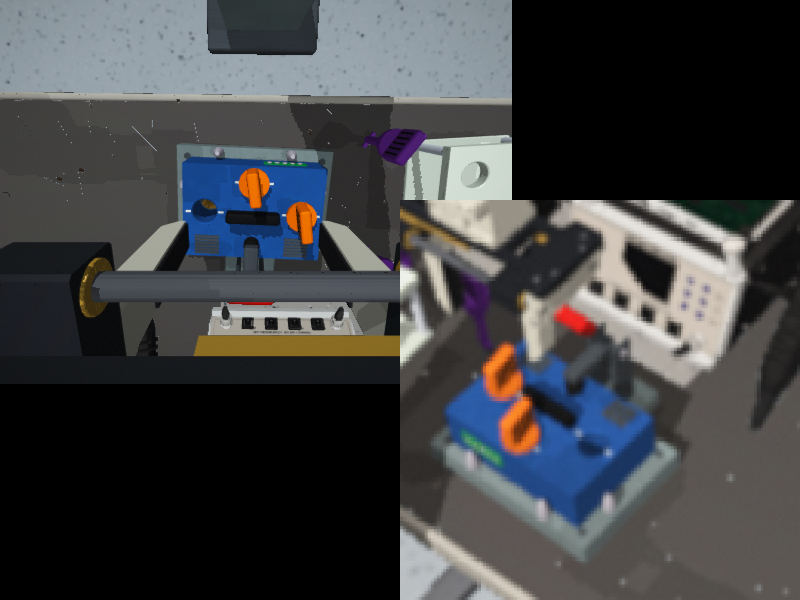

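Both orange wings sit flat on the module at (253,187) and (302,220), turned home. The clamp is closed and the module is on its base. Now I'll take the clamp bar by its ends and swing it back.

```bash
python3 -m pendant '[[8,[0,0,0],[0,0,0.045]],[8,[-2.8,0,0],[0,0,0]],[8,[-2.8,0,0],[0,0,0]],[8,[-2.8,0,0],[0,0,0]],[8,[0,0,2.5],[0,0,0]],[8,[0,0,2.5],[0,0,0]],[8,[0,0,0],[0,0,0]],[8,[0,0,0],[0,0,0]],[8,[0,0,0],[0,0,0]],[8,[0,0,0],[0,0,0]]]'
```

```text
clock: 43.68
ee_pos: [0.5326, -0.0268, 0.1747]
eef_rot: [[-1.0, 0.03, 0.003], [0.03, 1.0, -0.0], [-0.003, -0.0, -1.0]]
wrist_force: [0.3, -0.1, 0.2]
grip_width: 0.08
grip_force: 0.0
```

```bash
python3 -m pendant '[[8,[0,0,1.4],[0,0,0]],[8,[0.1,0,1.4],[0,0,0]],[8,[0,0,0],[0,0,0]],[8,[0,0,0],[0,0,0]]]';python3 -m pendant '[[3,[0,0,0],[0,0,0]],[3,[0,0,0],[0,0,0]],[3,[0,0,0],[0,0,0]],[3,[0,0,0],[0,0,0]],[3,[0,0,0],[0,0,0]],[3,[0,0,0],[0,0,0]],[3,[0,0,0],[0,0,0]],[3,[0,0,0],[0,0,0]]]'
```

```text
clock: 44.02
ee_pos: [0.531, -0.0267, 0.146]
eef_rot: [[-1.0, 0.03, 0.001], [0.03, 1.0, 0.0], [-0.001, 0.0, -1.0]]
wrist_force: [-0.4, 0.0, 0.4]
grip_width: 0.0803
grip_force: 0.0
clock: 44.68
ee_pos: [0.5309, -0.0268, 0.1454]
eef_rot: [[-1.0, 0.03, 0.0], [0.03, 1.0, -0.0], [-0.0, -0.0, -1.0]]
wrist_force: [-0.3, 0.2, 2.1]
grip_width: 0.0457
grip_force: 30.0
```

Gripped; reverse arc.

```bash
python3 -m pendant '[[3,[-0.57,0,-0.29],[0,0,0]],[3,[-0.59,0,-0.26],[0,0,0]],[3,[-0.6,0,-0.2],[0,0,0]],[3,[-0.61,0,-0.16],[0,0,0]],[3,[-0.64,0,-0.1],[0,0,0]],[3,[-0.64,0,-0.06],[0,0,0]],[3,[-0.64,0,0],[0,0,0]],[3,[-0.63,0,0.04],[0,0,0]],[3,[-0.63,0,0.1],[0,0,0]],[3,[-0.62,0,0.15],[0,0,0]]]';python3 -m pendant '[[3,[-0.61,0,0.2],[0,0,0]],[3,[-0.6,0,0.24],[0,0,0]],[3,[-0.55,0,0.3],[0,0,0]],[3,[-0.55,0,0.33],[0,0,0]],[3,[-0.51,0,0.39],[0,0,0]],[3,[-0.5,0,0.41],[0,0,0]],[3,[-0.43,0,0.46],[0,0,0]],[3,[-0.42,0,0.48],[0,0,0]],[3,[-0.35,0,0.53],[0,0,0]],[3,[-0.3,0,0.48],[0,0,0]]]';python3 -m pendant '[[3,[0,0,0],[0,0,0]],[3,[0,0,0],[0,0,0]],[3,[0,0,0],[0,0,0]]]'
```

```text
clock: 45.52
ee_pos: [0.5939, -0.0289, 0.1533]
eef_rot: [[-1.0, 0.03, 0.002], [0.03, 1.0, -0.001], [-0.002, -0.001, -1.0]]
wrist_force: [-1.2, -2.3, 1.5]
grip_width: 0.0464
grip_force: 30.0
clock: 46.35
ee_pos: [0.6424, -0.0305, 0.1146]
eef_rot: [[-1.0, 0.03, 0.003], [0.03, 1.0, -0.001], [-0.003, -0.001, -1.0]]
wrist_force: [4.4, -2.9, 2.8]
grip_width: 0.0458
grip_force: 30.0
clock: 46.6
ee_pos: [0.6423, -0.0306, 0.1145]
eef_rot: [[-1.0, 0.03, 0.003], [0.03, 1.0, -0.001], [-0.003, -0.001, -1.0]]
wrist_force: [4.7, -3.4, 2.0]
grip_width: 0.0461
grip_force: 30.0
```

```bash
python3 -m pendant '[[8,[0,0,0],[0,0,0]],[8,[0,0,0],[0,0,0]],[8,[0,0,0],[0,0,0]],[8,[0,0,0],[0,0,0]],[8,[0,0,-2],[0,0,0]],[8,[0,0,-4],[0,0,0]],[8,[0,0,-4],[0,0,0]],[8,[0,0,-2],[0,0,0]],[8,[0,0,0],[0,0,0]],[8,[0,0,0],[0,0,0]]]';python3 -m pendant '[[8,[3,4,0],[0,0,0]],[8,[2,-4,0],[0,0,0]],[8,[3,-2.5,0],[0,0,0]],[8,[3,-2.5,0],[0,0,0]],[8,[0,-4,0],[0,0,0]],[8,[0,-4,0],[0,0,0]],[8,[0,-4,0],[0,0,0]],[8,[0,-2,0],[0,0,0]],[8,[0,0,0],[0,0,0]],[8,[0,0,0],[0,0,0]]]'
python3 - <<'E'
from h import *
t=arm.read_camera("top");s=arm.read_camera("scene");ct=arm.calibration("top");cs=arm.calibration("scene")
o=np.zeros((500,800,3),np.uint8);o[:400,:400]=cv2.resize(t[135:235,185:285],(400,400),interpolation=3);o[:400,400:]=cv2.resize(s[130:260,165:295],(400,400),interpolation=3);cv2.imwrite("pics/fin.png",o)
a=blobs(t,(0,180,120),(4,255,255),5,(180,130,300,220));b=blobs(s,(0,180,120),(4,255,255),5,(180,110,300,220))
print([x[:2] for x in a],[x[:2] for x in b]);print(tri(ct,a[0][1],cs,b[0][1]))
for A,ce,r in blobs(t,(5,140,60),(17,255,255),20,(200,130,300,240)): print("orange",A,ce,onz(ct,*ce,.1).round(4))
E
```

```text
clock: 47.43
ee_pos: [0.6405, -0.0293, 0.2355]
eef_rot: [[-1.0, 0.029, 0.001], [0.029, 1.0, 0.001], [-0.001, 0.001, -1.0]]
wrist_force: [0.4, 0.1, 0.3]
grip_width: 0.08
grip_force: 0.0
clock: 48.27
ee_pos: [0.5295, -0.221, 0.2325]
eef_rot: [[-0.999, 0.033, -0.005], [0.033, 0.999, 0.002], [0.005, 0.002, -1.0]]
wrist_force: [0.0, 0.0, -0.1]
grip_width: 0.0797
grip_force: 0.0
[(np.int32(51), array([234.31, 146.14]))] [(np.int32(54), array([247.07, 153.87]))]
(array([ 0.64160459, -0.03054917,  0.12473979]), np.float64(0.0020232697061585213))
orange 83 [214.6  195.83] [0.486  0.0288 0.1   ]
orange 79 [231.39 207.9 ] [ 0.449  -0.0254  0.1   ]
```

View pics/fin.png

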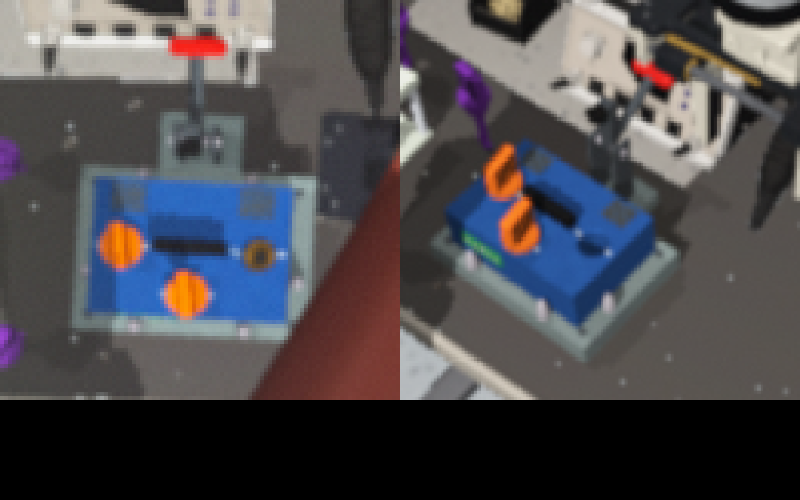

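The final view shows the bar back in its open place (red at (197,46), same pixel as at the start). The module is in the nest, with both screws home at (121,245) and (186,295). The arm is clear, so I'm handing in.

```bash
python3 -m pendant '[[8,[0,0,0],[0,0,0]],[8,[0,0,0],[0,0,0]],[8,[0,0,0],[0,0,0]],[8,[0,0,0],[0,0,0]]]' | head -2; python3 -c "
from station import arm;print(arm.sign_off())"
```

```text
clock: 48.7
ee_pos: [0.5315, -0.2198, 0.2348]
the job is handed in; nothing more can be done
None
```

I seated the module and clamped it, turned both wing screws in the stand fully home (left and front wells), swung the clamp back open, and handed the job in at about 49 s; the hand-in returned no verdict.

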